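Stack the check weights on the balance

TASK

Check the bench balance: stack the three stepped steel weights on its round pan, the widest first, then the middle one, then the narrowest on top, each upright, well centred over the middle of the pan and set down gently, not dropped. Once the stack stands, press the round button on the front of the balance fully in and let it come back out; do not press it before. Leave the glassware and dishes where they are.

Things in the scene. Friction and masses are not known exactly. Their poses are not given: they have to be found in the camera images.
- weight_wide: Widest of three steel check weights: flat round foot 100 mm across and 8 mm thick, carrying a concentric round hub 50 mm across and 20 mm tall with a flat top; 28 mm high in all, flat underside, about 0.78 kg. Origin: centre of the underside; z up. Starts standing upright somewhere on the bench beside the balance, left or right.
- weight_middle: Middle steel check weight: flat round foot 80 mm across and 8 mm thick, carrying a concentric round hub 42 mm across and 20 mm tall with a flat top; 28 mm high in all, flat underside, about 0.52 kg. Origin: centre of the underside; z up. Starts standing upright somewhere on the bench beside the balance, left or right.
- weight_narrow: Narrowest steel check weight: flat round foot 64 mm across and 8 mm thick, carrying a concentric round hub 34 mm across and 20 mm tall with a flat top; 28 mm high in all, flat underside, about 0.33 kg. Origin: centre of the underside; z up. Starts standing upright somewhere on the bench beside the balance, left or right.
- pan (a point): Centre of the top face of the balance's round aluminium pan, 124 mm across, 78 mm above the bench, rigid. The balance (200 mm wide, 290 mm deep, fixed) has its front towards the robot; the point's x axis points from front to back of the balance, z up. The housing under the pan is 60 mm high, the low front panel 40 mm.
- cal_top (a point): Centre of the top of the balance's only button, white, round, 34 mm across, standing on the low front panel beside the dark display (160 mm in front of the pan's centre and 50 mm to the right of it as seen from the robot). It is pressed straight down.
- cal (a joint): Travel of that button: 0 out, 0.006 m fully in; a spring pushes it back, about 5 N when fully in.
- reagent_bottle: Amber glass bottle, 64 mm across, 140 mm tall, a loose bystander on the bench. Origin: centre of the underside.
- beaker: Glass beaker, 68 mm across, 85 mm tall, a loose bystander on the bench. Origin: centre of the underside.
- dish: White ceramic bowl, 90 mm across, 35 mm tall, a loose bystander on the bench. Origin: centre of the underside.
- petri_dish: Closed clear petri dish, 94 mm across, 17 mm tall, a loose bystander on the bench. Origin: centre of the underside.
There are look-alikes about, which are no part of the job. What is shaped like the weight_wide but green or pink is not meant.

How it is judged:
On the way, in this order (a step that is already met when the one before it is completed fails the run):
1. the wide weight stands released and centred on the pan (horizontal distance between weight_wide and pan below 0.008 m and z of weight_wide in the frame of pan between -0.004 and 0.004 m and angle between weight_wide's own z axis and vertical below 0.05 rad and contact force between the fingers and weight_wide below 0.1 N and linear speed of weight_wide below 0.02 m/s), for 0.2 s.
2. the middle weight stands released and centred on the wide weight (horizontal distance between each of weight_wide, weight_middle and pan below 0.008 m and z of weight_wide in the frame of pan between -0.004 and 0.004 m and angle between each of weight_wide, weight_middle's own z axis and vertical below 0.05 rad and z of weight_middle in the frame of pan between 0.024 and 0.032 m and contact force between the fingers and weight_middle below 0.1 N and linear speed of weight_middle below 0.02 m/s), for 0.2 s.
3. the narrow weight stands released and centred on the middle weight (horizontal distance between each of weight_wide, weight_middle, weight_narrow and pan below 0.008 m and z of weight_wide in the frame of pan between -0.004 and 0.004 m and angle between each of weight_wide, weight_middle, weight_narrow's own z axis and vertical below 0.05 rad and z of weight_middle in the frame of pan between 0.024 and 0.032 m and z of weight_narrow in the frame of pan between 0.052 and 0.06 m and contact force between the fingers and weight_narrow below 0.1 N and linear speed of weight_narrow below 0.02 m/s), for 0.2 s.
4. the button is pressed fully in (value of joint cal above 0.0045 m), for 0.05 s.
At the end, for the whole second after the job is handed in: Widest, middle and narrowest weight stand released, at rest, in that order on the pan, upright within 0.05 rad, each within 8 mm of the pan's centre and 4 mm of its height (0, 28, 56 mm above the pan); the button, pressed in 4.5 mm or more after that, is out again (under 2 mm) (all of step 3 and contact force between the fingers and weight_wide below 0.1 N and linear speed of each of weight_wide, weight_middle below 0.02 m/s and contact force between the fingers and weight_middle below 0.1 N and value of joint cal below 0.002 m); the robot touches nothing.
It fails at once if the button is pressed more than 3 mm while the stack is not complete (value of joint cal above 0.003 m and not (horizontal distance between each of weight_wide, weight_middle, weight_narrow and pan below 0.008 m and z of weight_wide in the frame of pan between -0.004 and 0.004 m and angle between each of weight_wide, weight_middle, weight_narrow's own z axis and vertical below 0.05 rad and z of weight_middle in the frame of pan between 0.024 and 0.032 m and z of weight_narrow in the frame of pan between 0.052 and 0.06 m)).
It fails at once if a weight is dropped onto the pan or stack (falls free of the fingers faster than 0.45 m/s, a drop of some 10 mm, within 60 mm of the pan's centre) ((horizontal distance between weight_wide and pan below 0.06 m and contact force between the fingers and weight_wide below 0.05 N and linear speed of weight_wide above 0.45 m/s) or (horizontal distance between weight_middle and pan below 0.06 m and contact force between the fingers and weight_middle below 0.05 N and linear speed of weight_middle above 0.45 m/s) or (horizontal distance between weight_narrow and pan below 0.06 m and contact force between the fingers and weight_narrow below 0.05 N and linear speed of weight_narrow above 0.45 m/s)).
It fails at once if the bottle, beaker, bowl or petri dish is moved more than 30 mm or tipped more than 0.3 rad (distance of any of reagent_bottle, beaker, dish, petri_dish from where it was at the start of the episode above 0.03 m or angle between any of reagent_bottle, beaker, dish, petri_dish's own z axis and vertical above 0.3 rad).
It also fails if it takes over 72 s, if anything falls off the work surface, if the arm or the gripper's body presses on something with over 40 N, if the wrist force passes 120 N, or if a joint passes its speed limit or range.

ROBOT

A 6-joint arm with a two-finger parallel gripper is mounted at the origin on the work surface. World frame = base frame: x ahead of the robot, y to its left, z up, the work surface at z = 0. Lengths are in m, angles in rad, forces in N, time in s.
With the tool pointing down it reaches from about 0.25 to 0.8 m from the base axis. Payload 3.9 kg.
Tool frame: the origin (TCP) lies midway between the tips of the shut fingers; the grasp point (between the pads) lies 19 mm behind it (bot.hold_point_z is the distance from the TCP to the grasp point, in m); z points along the fingers, x is the direction in which the jaws open and shut, and the axes are right-handed (so a half turn about z gives the same grasp; the last joint's range is limited). The gripper opens to 85 mm and grips with 20 to 120 N. Pads are 22 mm wide; open, the fingers measure 114 mm over their backs; the gripper's body (76 mm by 85 mm) begins 54 mm behind the grasp point. The pads swing forward as they close: fully open they stand 13 mm farther back than shut.
Start: joints at [1.217, 0.26, -0.138, 1.173, 0, 1.571], TCP at [0.182, 0.492, 0.203] pointing down, gripper open.
Joint ranges: [-2.78, 2.78], [-0.83, 1.72], [-1.28, 1.37], [-1.9, 2.12], [-1.57, 1.48], [-3.14, 3.14]. Speed limits (rad/s): [2.57, 2.57, 3.14, 3.14, 3.14, 3.14].

INTERFACE

Orientations are given as a unit quaternion [x, y, z, w].
In Python, from bench import bot gives the robot as it stands.
- The arm moves only by the tool apply_moves, never from a script. Its argument "moves" is a list that holds one entry, the list of rows, each a list of 4 numbers: the shift along the world's x, y, z in mm, then the turn about the world's z in rad. A call has exactly 10 rows; each row shifts and turns the pose as measured when the row begins; what a row does not reach is not made up. A row lasts 1/8 s, in which the tool goes at most 62.5 mm and 10.7 degrees, less where a joint would pass 70% of its speed; a pose out of reach is approached as far as the arm can. A call is refused whole if a number of a shift passes 62.5 or a number of a turn 0.188, either way. A call with a gripper value outside its range is refused whole. "hand" is the finger opening in mm, from 0 to 85.4, set as the call begins (left out, the last holds). The fingers move at their own pace and stop on an object; "force" is the grip in N (left out, the last holds). Time passes only in rows, so rows that do not move let the fingers close, or fill a call up. It gives the time, the measured TCP pose, the force and the opening at its end, in the units of the state.
- bot.observe(): the state, without advancing time (a new reading comes with each control period).
- bot.read_camera(name): name is "side" or "top"; returns a dict with "img" (400x640x3 uint8, blue, green, red), "fx", "fy", "cx", "cy" (pixels), "extrinsics" (4x4, takes a point from world to camera coordinates). Camera axes: x right, y down, z forward; pixel columns grow to the right and rows downward; lengths in m; the calibration is good to about 2 mm. A picture is of the moment at which its call begins. There is no depth.
- bot.job_done(): hands the job in, once; it reports no verdict.
The state is a dict: "t": time; "q": joint angles; "qd": joint speeds; "joint_torque": joint torques, N m; "ee_pos": TCP position; "eef_rot": TCP orientation; "wrist_force": force on the tool from outside, world axes, zero at the start; "moment": the same for the moment, N m; "width": finger opening in m.
Only numpy, scipy, OpenCV 4.12 (cv2) and the standard library are available. Lean on these libraries where they do the work, as an engineer would, in place of code of your own. Each camera call takes 0.05 s, during which the arm holds its last target.

## Working session

There is one attempt and no reset: what is moved stays moved. The work goes in short steps, Python scripts to look and compute and a tool call to move; the robot and the scene stay as the last step left them, time stands still between calls to the robot, and variables do not carry over. Pictures are saved under pics/ and viewed, and the job is handed in when it is done.

Besides the shell and the picture viewer there is one more tool, called after ">>>" by a JSON object that holds its "name" and its "arguments", one argument or row to a line. apply_moves: Moves the arm, as the interface text tells. Its arguments: {"type":"object","properties":{"moves":{"type":"array","items":{"type":"array","items":{"type":"array","items":{"type":"number"}}}},"hand":{"type":"number"},"force":{"type":"number"}},"required":["moves"]}

```bash
ls && mkdir -p pics && python3 - <<'E'
from bench import bot
import cv2,numpy as np
print(bot.observe())
for n in("side","top"):
    d=bot.read_camera(n);cv2.imwrite(f"pics/{n}0.png",d["img"]);print(n,d["fx"],d["fy"],d["cx"],d["cy"],np.round(d["extrinsics"],4).tolist())
E
```

```text
pics
{'t': 0.0, 'q': array([ 1.21701828e+00,  2.60688747e-01, -1.39361364e-01,  1.17270420e+00,
        3.14708611e-06,  1.57078574e+00]), 'qd': array([-0.00086553, -0.00094879,  0.00033159, -0.00163369, -0.00063074,
       -0.00081819]), 'joint_torque': array([ 1.05563686e-03, -4.05676568e+01,  2.53923583e+01,  1.90307427e-02,
        6.62682351e-05,  5.78404844e-07]), 'ee_pos': array([0.18162797, 0.4917989 , 0.2018654 ]), 'eef_rot': array([ 8.20497755e-01,  5.71648910e-01, -8.04166286e-04,  5.58340198e-04]), 'wrist_force': array([ 1.15792469,  0.63367096, -0.05206874]), 'moment': array([-0.04745283,  0.01322715, -0.04434779]), 'width': 0.08505736707076025}
side 509.1256286848822 509.1256286848822 312.84773884459975 202.7236388204398 [[0.9087, -0.4169, 0.0209, -0.4203], [-0.2199, -0.5207, -0.8249, 0.1635], [0.3548, 0.7451, -0.5648, 1.2939], [0.0, 0.0, 0.0, 1.0]]
top 433.370338393269 433.370338393269 322.1550002059584 191.35469165187186 [[-0.0245, -0.9997, -0.0073, 0.0088], [-0.9975, 0.0249, -0.0666, 0.4613], [0.0668, 0.0057, -0.9978, 1.3969], [0.0, 0.0, 0.0, 1.0]]
```

View pics/side0.png

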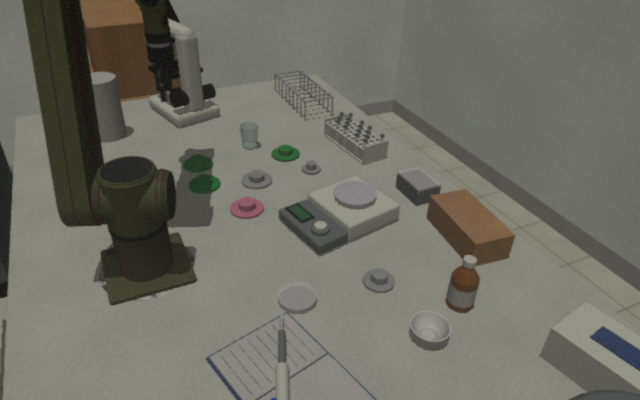

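View pics/top0.png

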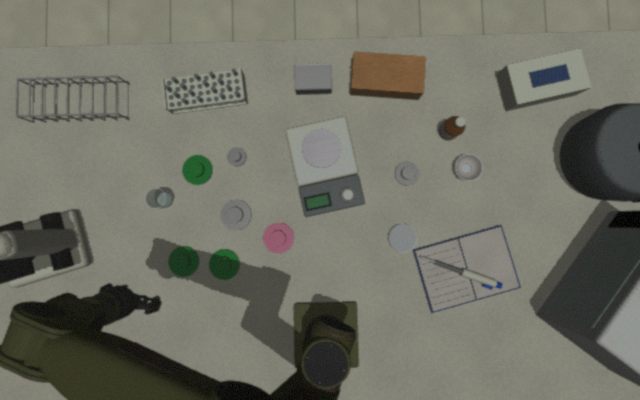

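The side view shows grey stepped weights at about (257,179), (311,167) and (379,280), with the balance pan at (355,194). In the top view the grey candidates are (236,214), (236,157) and (406,173). The pink (278,237) and green (197,170), (183,262), (224,264) ones are look-alikes. Next I'll enlarge the candidates to confirm.

```bash
python3 - <<'E'
import cv2,numpy as np
a=cv2.imread("pics/top0.png")
t=[]
for (u,v) in((236,214),(236,157),(406,173),(322,148),(348,195),(278,237)):
    c=a[v-26:v+26,u-32:u+32]
    c=cv2.convertScaleAbs(c,alpha=1.5)
    t.append(cv2.resize(c,(256,208),interpolation=cv2.INTER_CUBIC))
cv2.imwrite("pics/crop0.png",np.vstack([np.hstack(t[:3]),np.hstack(t[3:])]))
E
```

```text
(no output)
```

View pics/crop0.png

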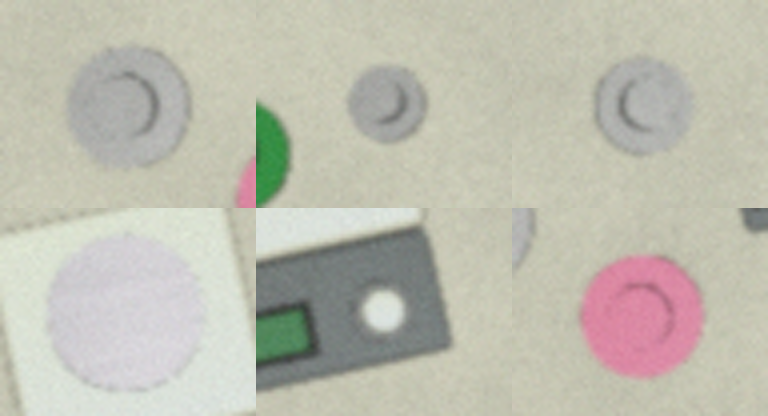

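The crops confirm the plain steel stepped weights: about 30 px wide at (236,214) is the widest, about 19 px at (236,157) the narrowest, and about 24 px at (406,173) the middle one. The pan is at (322,148) and the button at (348,195). Next I'll measure positions.

```bash
cat > h.py <<'E'
import cv2,numpy as np
from bench import bot
def ray(cam,u,v,z):
    E=np.array(cam["extrinsics"]);R=E[:3,:3];t=E[:3,3]
    c=-R.T@t;d=R.T@np.array([(u-cam["cx"])/cam["fx"],(v-cam["cy"])/cam["fy"],1])
    return c+d*(z-c[2])/d[2]
def proj(cam,p):
    E=np.array(cam["extrinsics"]);q=E[:3,:3]@np.asarray(p)+E[:3,3]
    return np.array([cam["fx"]*q[0]/q[2]+cam["cx"],cam["fy"]*q[1]/q[2]+cam["cy"]])
def blob(mask,u,v):
    n,l,s,c=cv2.connectedComponentsWithStats(mask.astype(np.uint8))
    k=min(range(1,n),key=lambda i:np.hypot(*(c[i]-(u,v)))+(1e3 if s[i][4]<40 else 0))
    m=(l==k).astype(np.uint8)
    cs,_=cv2.findContours(m,cv2.RETR_EXTERNAL,cv2.CHAIN_APPROX_NONE)
    ct=max(cs,key=cv2.contourArea)
    f=np.zeros_like(m);cv2.drawContours(f,[ct],-1,1,-1)
    mo=cv2.moments(f,True)
    return mo["m10"]/mo["m00"],mo["m01"]/mo["m00"],mo["m00"],ct,f
E
python3 - <<'E'
from h import *
for n,pts in (("top",dict(wide=(236,214),narrow=(236,157),mid=(406,173),pan=(322,148),pink=(278,237))),("side",dict(wide=(257,180),narrow=(311,168),mid=(379,280),pan=(355,194)))):
    d=bot.read_camera(n);im=cv2.GaussianBlur(d["img"],(3,3),0).astype(int)
    y=(im[...,1]+im[...,2])/2-im[...,0]   # yellowness
    for k,(u,v) in pts.items():
        p=y[v-1:v+2,u-1:u+2].mean()
        print(n,k,"val",im[v,u],"y",round(p,1),"around",[round(float(y[v+dv,u+du]),1) for du,dv in((24,0),(-24,0),(0,24),(0,-24))], im[v,u-22])
E
```

```text
top wide val [114 115 115] y 1.3 around [12.5, 12.0, 12.0, 12.0] [116 129 130]
top narrow val [109 112 110] y 1.9 around [12.5, 12.5, 12.5, 12.0] [121 133 133]
top mid val [118 120 120] y 1.8 around [11.5, 12.0, 12.5, 12.0] [117 129 130]
top pan val [143 140 141] y -2.5 around [5.0, 7.0, 3.5, 9.0] [143 149 145]
top pink val [110  91 146] y 9.2 around [12.0, 12.0, 13.0, 12.5] [117 129 129]
side wide val [72 75 75] y 2.5 around [10.0, 10.0, 12.5, 11.0] [122 132 133]
side narrow val [74 77 77] y 2.8 around [9.5, 10.5, 11.0, 10.5] [122 132 132]
side mid val [81 85 84] y 2.9 around [10.5, 10.5, 11.0, 11.0] [124 134 135]
side pan val [133 132 133] y -0.2 around [11.0, 12.5, 12.0, 11.0] [125 133 134]
```

```bash
python3 - <<'E'
from h import *
d=bot.read_camera("top");im=cv2.resize(d["img"],None,fx=4,fy=4,interpolation=cv2.INTER_CUBIC);im=cv2.GaussianBlur(im,(9,9),0).astype(float)
y=(im[...,1]+im[...,2])/2-im[...,0]; r=im[...,2]-im[...,1]; g=(im[...,0]+im[...,2])/2-im[...,1]
H=60
def loc(mask,u,v,z,H=28):
    m=np.zeros(mask.shape,bool);s=np.s_[(v-H)*4:(v+H)*4,(u-H)*4:(u+H)*4];m[s]=mask[s]
    b=blob(m,u*4+1.5,v*4+1.5);U=(b[0]-1.5)/4;V=(b[1]-1.5)/4
    ct=b[3][:,0,:]; P=np.array([ray(d,(p[0]-1.5)/4,(p[1]-1.5)/4,z) for p in ct])
    (ex,ey),(a1,a2),_=cv2.fitEllipse((P[:,:2]*1000).astype(np.float32))
    p=ray(d,U,V,z); return np.round((U,V),2),np.round(p[:2]*1000,1),"ell c",np.round((ex,ey),1),"axes mm",np.round((a1,a2),1)
steel=(y<7)
print("wide",*loc(steel,236,214,.006)); print("narrow",*loc(steel,236,157,.006,18)); print("mid",*loc(steel,406,173,.006))
print("petri",*loc(steel,402,237,.017)); print("dish",*loc(steel,466,167,.035))
print("pan",*loc(g>-1.6,322,148,.078,24))
for t in(-2.5,-3.): print("pan",*loc(g>t,322,148,.078,24))
L=im.mean(2); print("button",*loc(L>125,348,195,.048,10)); 
for z in (.042,.046,.05):print("button",*loc(L>125,348,195,z,10))
cv2.imwrite("pics/pm.png",((g>-2)*255).astype(np.uint8)[400:900,1050:1550])
# dark panel
pm=(L<95)
b=blob(pm,332*4,195*4); rc=cv2.minAreaRect(b[3]); print("panel",rc)
bx=cv2.boxPoints(rc)
print(np.round([ray(d,(x-1.5)/4,(yy-1.5)/4,.04)[:2]*1000 for x,yy in bx],1).tolist())
E
```

```text
wide [235.63 214.37] [393.6 282.5] ell c [393.7 282.5] axes mm [98.2 99.4]
narrow [236.27 156.46] [584.6 278.2] ell c [584.7 278.2] axes mm [61.6 63.1]
mid [406.5  173.06] [ 515.3 -281. ] ell c [ 515.4 -281. ] axes mm [78.3 79.6]
petri [405.94 240.9 ] [ 294.4 -268.9] ell c [ 291.5 -272.8] axes mm [ 89.9 152.9]
dish [467.89 166.88] [ 527.3 -473.5] ell c [ 527.4 -473.6] axes mm [88.2 92.5]
pan [320.91 147.9 ] [593.8  -2.4] ell c [594.   -2.4] axes mm [121.4 122.4]
pan [320.93 147.93] [593.7  -2.5] ell c [593.9  -2.5] axes mm [122.5 123.4]
pan [320.93 147.97] [593.6  -2.5] ell c [593.8  -2.5] axes mm [123.3 124.4]
button [347.53 194.28] [447.9 -83.3] ell c [447.9 -83.3] axes mm [28.7 29.2]
button [347.53 194.28] [448.2 -83.6] ell c [448.2 -83.6] axes mm [28.9 29.3]
button [347.53 194.28] [448.  -83.4] ell c [448.  -83.4] axes mm [28.8 29.2]
button [347.53 194.28] [447.8 -83.2] ell c [447.8 -83.2] axes mm [28.7 29.1]
panel ((1325.603271484375, 780.6846313476562), (128.13047790527344, 248.49945068359375), 77.3349380493164)
[[479.0, 76.8], [518.0, -118.7], [417.1, -138.1], [378.5, 56.4]]
```

View pics/pm.png

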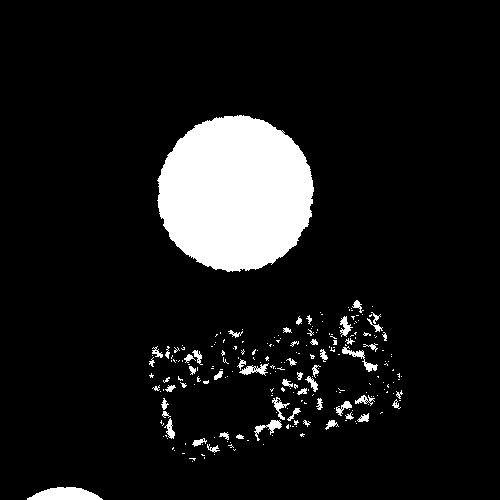

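>>> {"name": "apply_moves", "arguments": {
  "moves": [
    [[15,-15,0,0],[25,-25,-5,0],[30,-30,-10,0],[30,-30,-15,0],[30,-30,-15,0],[30,-30,-15,0],[25,-25,-15,0],[17,-17,-10,0],[10,-8,-10,0],[0,0,0,0]]
  ],
  "hand": 85
}}

```text
t: 1.5
ee_pos: [0.4024, 0.2672, 0.1048]
eef_rot: [0.822, 0.57, 0.0, 0.002]
wrist_force: [-0.1, 0.0, 0.8]
width: 0.0848
```

>>> {"name": "apply_moves", "arguments": {
  "moves": [
    [[-5,8,-10,0],[-3,6,-20,0],[0,1,-20,0],[0,0,-15,0],[0,0,-10,0],[0,0,-5,0],[0,0,0,0],[0,0,0,0],[0,0,0,0],[0,0,0,0]]
  ]
}}

```text
t: 2.75
ee_pos: [0.3909, 0.2906, 0.0239]
eef_rot: [0.819, 0.574, 0.003, -0.0]
wrist_force: [0.7, -0.2, 0.4]
width: 0.0851
```

>>> {"name": "apply_moves", "arguments": {
  "moves": [
    [[1,-4,0,0],[1,-3,0,0],[0,-1,-5,0],[0,0,-5,0],[0,0,-2,0],[0,0,0,0],[0,0,0,0],[0,0,0,0],[0,0,0,0],[0,0,0,0]]
  ]
}}

```text
t: 4.0
ee_pos: [0.3933, 0.2819, 0.0112]
eef_rot: [0.819, 0.574, 0.003, -0.0]
wrist_force: [-1.4, -0.3, 0.2]
width: 0.0854
```

```bash
python3 - <<'E'
from h import *
o=bot.observe();print(o["ee_pos"],o["q"])
d=bot.read_camera("side");a=d["img"][110:250,180:400];cv2.imwrite("pics/s1.png",cv2.resize(cv2.convertScaleAbs(a,alpha=1.4),(770,490),interpolation=cv2.INTER_CUBIC))
d=bot.read_camera("top");a=d["img"][150:290,150:370];cv2.imwrite("pics/t1.png",cv2.resize(cv2.convertScaleAbs(a,alpha=1.4),(770,490),interpolation=cv2.INTER_CUBIC))
E
```

```text
[0.393311   0.28193263 0.01116974] [ 6.21795762e-01  3.55452392e-01 -5.59646536e-01  6.48705289e-01
  1.78703020e-04  9.69973313e-01]
```

View pics/s1.png

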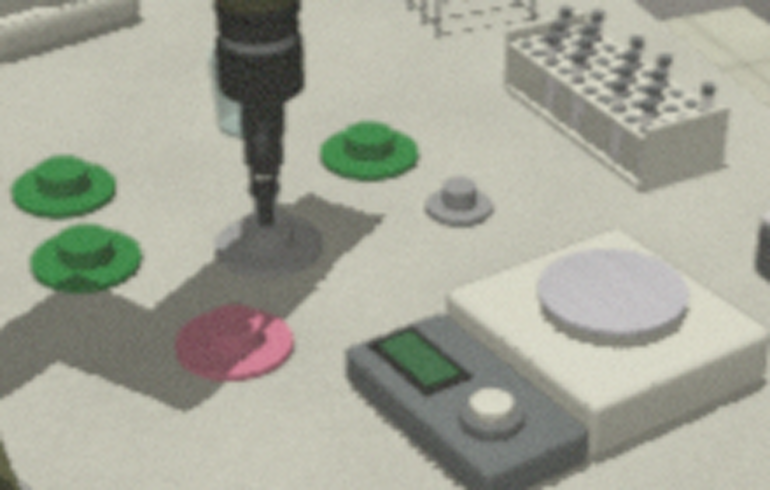

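The view shows the fingers straddling the grey wide weight at about (268,240) in the crop, with nothing else touched. I'll go slightly lower and then close.

>>> {"name": "apply_moves", "arguments": {
  "moves": [
    [[0,0,-2,0],[0,0,0,0],[0,0,0,0],[0,0,0,0],[0,0,0,0],[0,0,0,0],[0,0,0,0],[0,0,0,0],[0,0,0,0],[0,0,0,0]]
  ],
  "hand": 40,
  "force": 70
}}

```text
t: 5.35
ee_pos: [0.3934, 0.2819, 0.0091]
eef_rot: [0.819, 0.574, 0.004, -0.0]
wrist_force: [-0.8, -0.5, -0.3]
width: 0.0398
```

```bash
python3 - <<'E'
from h import *
o=bot.observe();print(o["ee_pos"],o["width"],o["wrist_force"])
d=bot.read_camera("side");a=d["img"][130:210,190:320];A=cv2.resize(cv2.convertScaleAbs(a,alpha=1.8),(780,480),interpolation=cv2.INTER_CUBIC);cv2.imwrite("pics/s2.png",A)
d=bot.read_camera("top");a=d["img"][150:290,150:370];cv2.imwrite("pics/t2.png",cv2.resize(cv2.convertScaleAbs(a,alpha=1.6),(770,490),interpolation=cv2.INTER_CUBIC))
E
```

```text
[0.39337775 0.28194553 0.00907551] 0.0397852554035038 [-0.77815779 -0.5199815  -0.31896501]
```

View pics/s2.png

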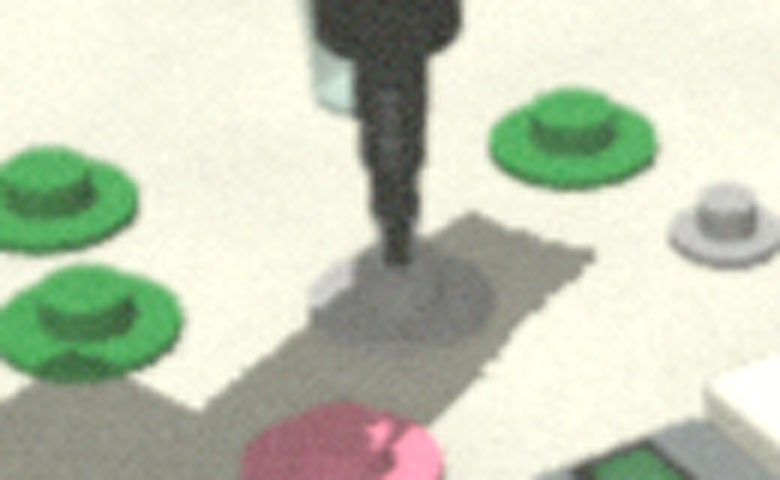

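View pics/t2.png

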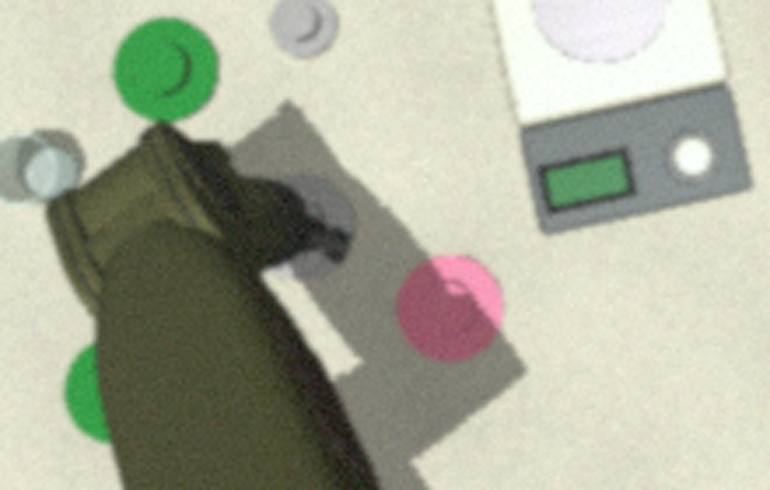

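```bash
python3 - <<'E'
from h import *
o=bot.observe();p=o["ee_pos"];j=np.array([.346,.938,0])
for n in("side","top"):
    d=bot.read_camera(n)
    for w in(0,.04,-.04,.085,-.085):
        for z in (.01,.02,.03,.05):
            q=p+j*w/2;q[2]=z;print(n,w,z,np.round(proj(d,q),1),end=' | ')
        print()
    for c,r in((0,0),(.008,0),(.028,0)):
        print(n,"weight ctr z",c,np.round(proj(d,[.3936,.2825,c]),1))
E
```

```text
side 0 0.01 [256.9 178.5] | side 0 0.02 [256.7 175.8] | side 0 0.03 [256.6 173.1] | side 0 0.05 [256.3 167.7] | 
side 0.04 0.01 [256.9 175.2] | side 0.04 0.02 [256.8 172.6] | side 0.04 0.03 [256.7 169.9] | side 0.04 0.05 [256.4 164.6] | 
side -0.04 0.01 [256.8 181.8] | side -0.04 0.02 [256.6 179.1] | side -0.04 0.03 [256.5 176.4] | side -0.04 0.05 [256.2 171. ] | 
side 0.085 0.01 [257.  171.7] | side 0.085 0.02 [256.9 169. ] | side 0.085 0.03 [256.8 166.4] | side 0.085 0.05 [256.5 161.1] | 
side -0.085 0.01 [256.7 185.6] | side -0.085 0.02 [256.5 182.9] | side -0.085 0.03 [256.4 180.2] | side -0.085 0.05 [256.1 174.7] | 
side weight ctr z 0 [257. 181.]
side weight ctr z 0.008 [256.9 178.9]
side weight ctr z 0.028 [256.6 173.6]
top 0 0.01 [235.5 214.4] | top 0 0.02 [234.9 214.4] | top 0 0.03 [234.3 214.3] | top 0 0.05 [232.9 214.3] | 
top 0.04 0.01 [229.8 212.4] | top 0.04 0.02 [229.1 212.4] | top 0.04 0.03 [228.4 212.3] | top 0.04 0.05 [227.  212.2] | 
top -0.04 0.01 [241.3 216.4] | top -0.04 0.02 [240.7 216.4] | top -0.04 0.03 [240.1 216.4] | top -0.04 0.05 [238.9 216.3] | 
top 0.085 0.01 [223.3 210.2] | top 0.085 0.02 [222.6 210.2] | top 0.085 0.03 [221.8 210.1] | top 0.085 0.05 [220.3 209.9] | 
top -0.085 0.01 [247.8 218.6] | top -0.085 0.02 [247.2 218.6] | top -0.085 0.03 [246.7 218.6] | top -0.085 0.05 [245.5 218.6] | 
top weight ctr z 0 [236.  214.4]
top weight ctr z 0.008 [235.5 214.4]
top weight ctr z 0.028 [234.2 214.3]
```

```bash
python3 - <<'E'
from h import *
out=[]
d=bot.read_camera("side");a=d["img"][140:200,225:290];a=np.clip(255*(a/255.)**.5*1.25,0,255).astype(np.uint8);A=cv2.resize(a,(520,480),interpolation=cv2.INTER_NEAREST)
d=bot.read_camera("top");b=d["img"][190:240,205:270];b=np.clip(255*(b/255.)**.5*1.25,0,255).astype(np.uint8)
B=cv2.resize(b,(520,400),interpolation=cv2.INTER_NEAREST)
cv2.imwrite("pics/s3.png",A);cv2.imwrite("pics/t3.png",B)
E
```

```text
(no output)
```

View pics/s3.png

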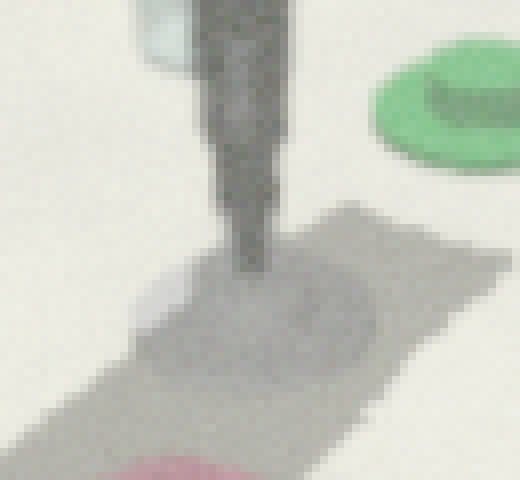

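View pics/t3.png

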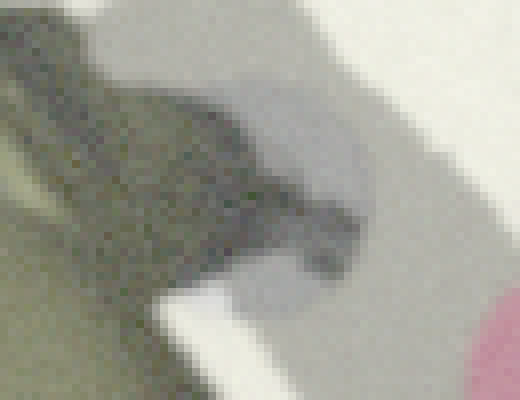

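View pics/t1.png

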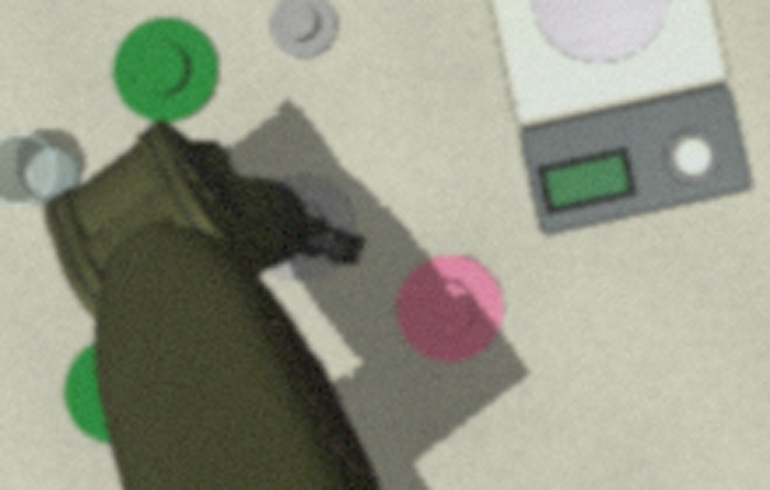

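The fingers closed to 39.8 mm, narrower than the 50 mm hub, so they passed above the hub. Both views (side tip at about (256,174)) also put the tips higher than the reported z. I'll open to 66 mm and go down in small steps while watching the force.

>>> {"name": "apply_moves", "arguments": {
  "moves": [
    [[0,0,0,0],[0,0,0,0],[0,0,0,0],[0,0,0,0],[0,0,-2,0],[0,0,-1,0],[0,0,-1,0],[0,0,-1,0],[0,0,0,0],[0,0,0,0]]
  ],
  "hand": 66
}}

```text
t: 6.9
ee_pos: [0.3933, 0.2819, 0.0036]
eef_rot: [0.819, 0.574, 0.003, -0.0]
wrist_force: [-0.6, -0.5, -0.6]
width: 0.0659
```

>>> {"name": "apply_moves", "arguments": {
  "moves": [
    [[0,0,-1,0],[0,0,-1,0],[0,0,-1,0],[0,0,-1,0],[0,0,-1,0],[0,0,0,0],[0,0,0,0],[0,0,0,0],[0,0,0,0],[0,0,0,0]]
  ]
}}

```text
t: 8.15
ee_pos: [0.3934, 0.2819, -0.0016]
eef_rot: [0.819, 0.574, 0.004, -0.0]
wrist_force: [0.3, 0.1, -0.1]
width: 0.0661
```

```bash
python3 - <<'E'
from h import *
o=bot.observe();print({k:np.round(v,4) for k,v in o.items()})
d=bot.read_camera("side");a=d["img"][140:200,225:290];a=np.clip(255*(a/255.)**.5*1.25,0,255).astype(np.uint8);A=cv2.resize(a,(520,480),interpolation=cv2.INTER_NEAREST)
cv2.imwrite("pics/s4.png",A)
E
```

```text
{'t': np.float64(8.15), 'q': array([ 6.217e-01,  3.727e-01, -5.758e-01,  6.151e-01,  2.000e-04,
        9.700e-01]), 'qd': array([ 0.0003, -0.0011, -0.0001,  0.0003, -0.0016, -0.0017]), 'joint_torque': array([ 7.00000e-04, -3.98761e+01,  1.84365e+01, -6.24000e-02,
        5.00000e-04,  0.00000e+00]), 'ee_pos': array([ 0.3934,  0.2819, -0.0016]), 'eef_rot': array([ 8.189e-01,  5.739e-01,  3.600e-03, -1.000e-04]), 'wrist_force': array([ 0.3103,  0.0675, -0.0924]), 'moment': array([-0.0177,  0.0693, -0.0331]), 'width': np.float64(0.0661)}
```

View pics/s4.png

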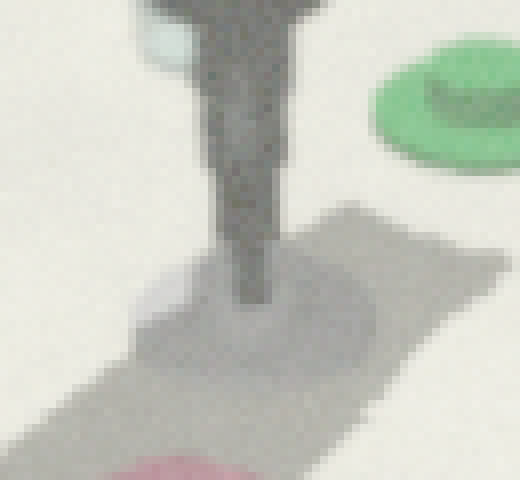

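>>> {"name": "apply_moves", "arguments": {
  "moves": [
    [[0,0,-1,0],[0,0,-1,0],[0,0,-1,0],[0,0,-1,0],[0,0,-1,0],[0,0,-1,0],[0,0,-1,0],[0,0,-1,0],[0,0,0,0],[0,0,0,0]]
  ]
}}

```text
t: 9.45
ee_pos: [0.3933, 0.2819, -0.0103]
eef_rot: [0.819, 0.574, 0.003, -0.0]
wrist_force: [0.6, -0.6, -0.9]
width: 0.0661
```

>>> {"name": "apply_moves", "arguments": {
  "moves": [
    [[0,0,-1,0],[0,0,-1,0],[0,0,-1,0],[0,0,-1,0],[0,0,-1,0],[0,0,-1,0],[0,0,-1,0],[0,0,-1,0],[0,0,0,0],[0,0,0,0]]
  ]
}}

```text
t: 10.7
ee_pos: [0.3933, 0.2819, -0.0189]
eef_rot: [0.819, 0.574, 0.003, -0.0]
wrist_force: [-0.2, 0.0, -0.4]
width: 0.0661
```

```bash
python3 - <<'E'
from h import *
d=bot.read_camera("side");a=d["img"][140:200,225:290];a=np.clip(255*(a/255.)**.5*1.25,0,255).astype(np.uint8);A=cv2.resize(a,(520,480),interpolation=cv2.INTER_NEAREST)
cv2.imwrite("pics/s5.png",A)
E
```

```text
(no output)
```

View pics/s5.png

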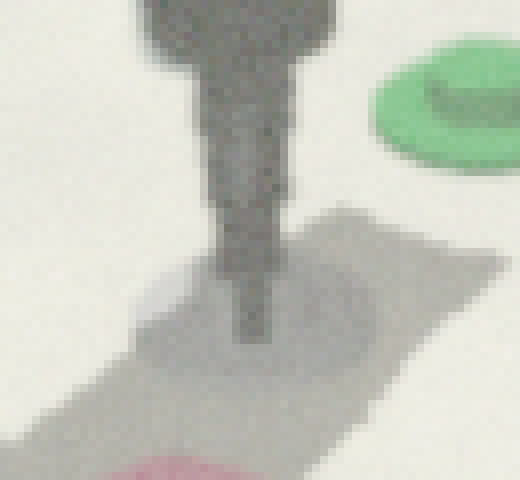

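>>> {"name": "apply_moves", "arguments": {
  "moves": [
    [[0,0,-1,0],[0,0,-1,0],[0,0,-1,0],[0,0,-1,0],[0,0,-1,0],[0,0,0,0],[0,0,0,0],[0,0,0,0],[0,0,0,0],[0,0,0,0]]
  ]
}}

```text
t: 12.0
ee_pos: [0.3934, 0.2819, -0.0242]
eef_rot: [0.819, 0.574, 0.004, -0.0]
wrist_force: [-0.6, -0.4, 0.4]
width: 0.0661
```

>>> {"name": "apply_moves", "arguments": {
  "moves": [
    [[0,0,0,0],[0,0,0,0],[0,0,0,0],[0,0,0,0],[0,0,0,0],[0,0,0,0],[0,0,0,0],[0,0,0,0],[0,0,0,0],[0,0,0,0]]
  ],
  "hand": 30,
  "force": 60
}}

```text
t: 13.25
ee_pos: [0.3944, 0.2843, -0.0229]
eef_rot: [0.819, 0.574, 0.005, -0.002]
wrist_force: [-0.3, 0.6, 2.2]
width: 0.0479
```

```bash
python3 - <<'E'
from h import *
o=bot.observe();print({k:np.round(v,4) for k,v in o.items()})
d=bot.read_camera("side");a=d["img"][140:200,225:290];a=np.clip(255*(a/255.)**.5*1.25,0,255).astype(np.uint8);A=cv2.resize(a,(520,480),interpolation=cv2.INTER_NEAREST)
cv2.imwrite("pics/s6.png",A)
E
```

```text
{'t': np.float64(13.25), 'q': array([ 0.6224,  0.4035, -0.6001,  0.5562,  0.0031,  0.9699]), 'qd': array([ 0.0002, -0.0008, -0.0005, -0.0009, -0.002 ,  0.0009]), 'joint_torque': array([-3.79400e-01, -3.97180e+01,  1.70561e+01, -3.72600e-01,
       -1.45000e-02, -1.35000e-02]), 'ee_pos': array([ 0.3944,  0.2843, -0.0229]), 'eef_rot': array([ 0.8187,  0.5742,  0.0055, -0.0016]), 'wrist_force': array([-0.3458,  0.6408,  2.2276]), 'moment': array([-0.2507,  0.192 ,  0.0102]), 'width': np.float64(0.0479)}
```

View pics/s6.png

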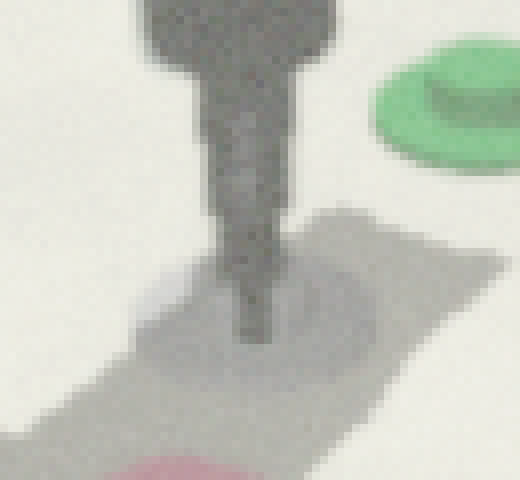

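Gripped at 47.9 mm on the hub. I'll lift and check the load.

>>> {"name": "apply_moves", "arguments": {
  "moves": [
    [[0,0,3,0],[0,0,5,0],[0,0,10,0],[0,0,15,0],[0,0,20,0],[0,0,25,0],[0,0,25,0],[0,0,20,0],[0,0,10,0],[0,0,0,0]]
  ]
}}

```text
t: 14.55
ee_pos: [0.3876, 0.2789, 0.1124]
eef_rot: [0.819, 0.574, -0.001, -0.001]
wrist_force: [0.4, -0.5, -8.3]
width: 0.048
```

```bash
python3 - <<'E'
from h import *
o=bot.observe();print({k:np.round(v,4) for k,v in o.items()})
d=bot.read_camera("side");cv2.imwrite("pics/s7.png",cv2.convertScaleAbs(d["img"],alpha=1.4))
E
```

```text
{'t': np.float64(14.55), 'q': array([ 0.6218,  0.2414, -0.4127,  0.9191,  0.0028,  0.9698]), 'qd': array([ 0.0006,  0.0026, -0.0147, -0.0038, -0.0003, -0.    ]), 'joint_torque': array([ 1.00000e-03, -4.14319e+01,  2.58978e+01,  2.51600e-01,
        2.51000e-02, -1.00000e-04]), 'ee_pos': array([0.3876, 0.2789, 0.1124]), 'eef_rot': array([ 0.8189,  0.574 , -0.0012, -0.0014]), 'wrist_force': array([ 0.4277, -0.5235, -8.25  ]), 'moment': array([-0.0029, -0.0012,  0.0378]), 'width': np.float64(0.048)}
```

View pics/s7.png

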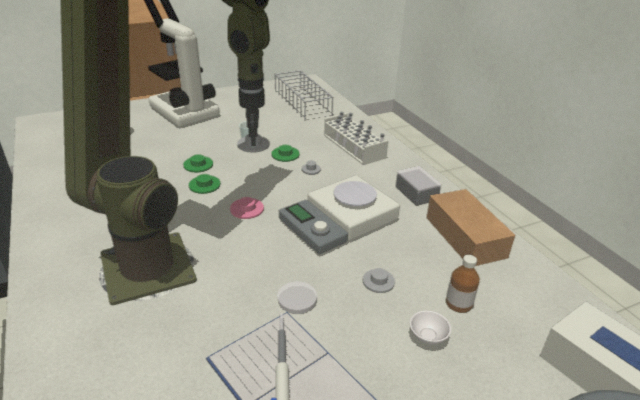

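>>> {"name": "apply_moves", "arguments": {
  "moves": [
    [[8,-12,0,0],[16,-22,0,0],[24,-32,0,0],[28,-38,0,0],[30,-40,0,0],[30,-40,0,0],[26,-36,0,0],[18,-25,0,0],[10,-14,0,0],[3,-4,0,0]]
  ]
}}

```text
t: 15.85
ee_pos: [0.5801, -0.0016, 0.1009]
eef_rot: [0.819, 0.574, -0.011, -0.003]
wrist_force: [-0.3, 1.0, -8.6]
width: 0.0484
```

>>> {"name": "apply_moves", "arguments": {
  "moves": [
    [[0,0,0,0],[0,0,0,0],[0,0,0,0],[0,0,0,0],[0,0,0,0],[0,0,0,0],[0,0,0,0],[0,0,0,0],[0,0,0,0],[0,0,0,0]]
  ]
}}

```text
t: 17.1
ee_pos: [0.5774, 0.0019, 0.1007]
eef_rot: [0.818, 0.576, -0.011, -0.005]
wrist_force: [0.6, -0.4, -7.3]
width: 0.0482
```

```bash
python3 - <<'E'
from h import *
o=bot.observe();print({k:np.round(v,4) for k,v in o.items()})
d=bot.read_camera("side");a=d["img"][130:250,270:430];cv2.imwrite("pics/s8.png",cv2.resize(cv2.convertScaleAbs(a,alpha=1.4),(800,600),interpolation=cv2.INTER_CUBIC))
d=bot.read_camera("top");a=d["img"][100:220,250:410];cv2.imwrite("pics/t8.png",cv2.resize(cv2.convertScaleAbs(a,alpha=1.4),(800,600),interpolation=cv2.INTER_CUBIC))
E
```

```text
{'t': np.float64(17.1), 'q': array([ 0.0063,  0.4257, -0.1642,  1.0047, -0.0049,  0.3504]), 'qd': array([ 0.0003, -0.0001, -0.0003,  0.0023, -0.0003, -0.    ]), 'joint_torque': array([ 9.60000e-03, -5.23571e+01,  2.62123e+01,  3.05300e-01,
       -2.74000e-02, -1.00000e-04]), 'ee_pos': array([0.5774, 0.0019, 0.1007]), 'eef_rot': array([ 0.8177,  0.5756, -0.0112, -0.0048]), 'wrist_force': array([ 0.5832, -0.4158, -7.3144]), 'moment': array([-0.0338, -0.0243,  0.01  ]), 'width': np.float64(0.0482)}
```

View pics/s8.png

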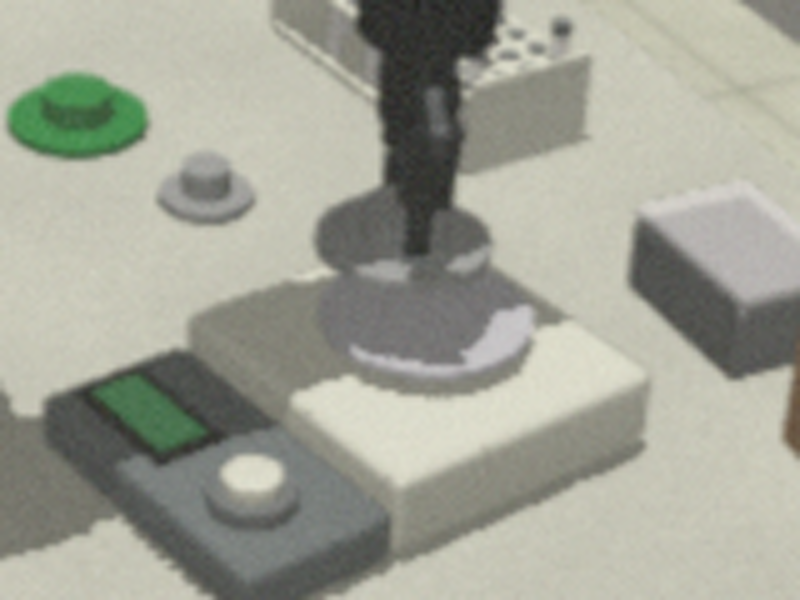

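View pics/t8.png

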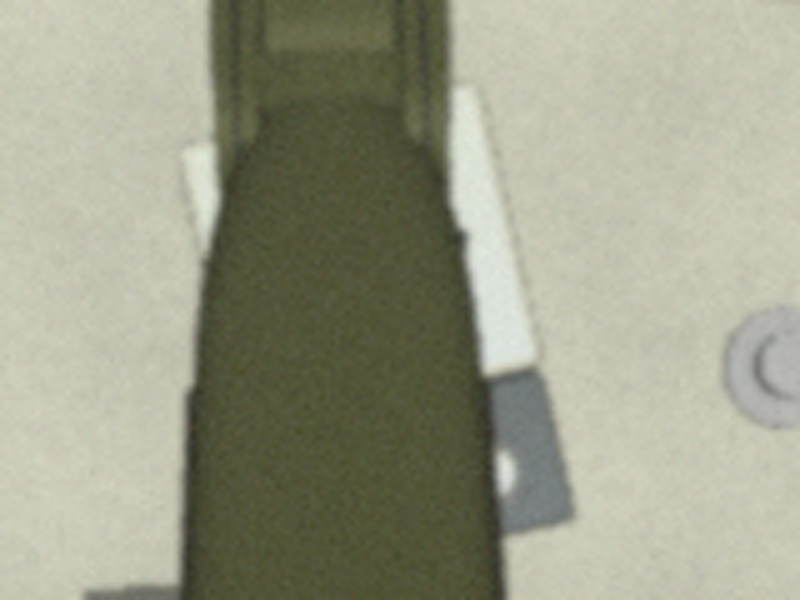

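```bash
python3 - <<'E'
from h import *
d=bot.read_camera("side")
for z in(.124,.132,.1):print(proj(d,[.5774,.0019,z]))
print("pan",proj(d,[.5938,-.0025,.078]),"on pan foot top",proj(d,[.5938,-.0025,.086]))
im=cv2.resize(d["img"],None,fx=4,fy=4,interpolation=cv2.INTER_CUBIC)
print("pan meas: left/right etc")
E
```

```text
[350.67409434 178.96114446]
[350.85377343 176.52887952]
[350.14180572 186.16658487]
pan [355.44056311 192.21235326] on pan foot top [355.63152944 189.86897452]
pan meas: left/right etc
```

>>> {"name": "apply_moves", "arguments": {
  "moves": [
    [[4,-1,0,0],[6,-2,0,0],[5,-1,-5,0],[0,0,-8,0],[0,0,-8,0],[0,0,-6,0],[0,0,-3,0],[0,0,0,0],[0,0,0,0],[0,0,0,0]]
  ]
}}

```text
t: 18.5
ee_pos: [0.5931, -0.0023, 0.068]
eef_rot: [0.818, 0.576, -0.012, -0.005]
wrist_force: [-0.2, -0.0, -7.0]
width: 0.048
```

```bash
python3 - <<'E'
from h import *
d=bot.read_camera("side");a=d["img"][150:230,310:410];a=np.clip(255*(a/255.)**.6*1.25,0,255).astype(np.uint8);cv2.imwrite("pics/s9.png",cv2.resize(a,(800,640)[:2],interpolation=cv2.INTER_CUBIC)[:600])
for z in(.078+.013,.078+.021):print(proj(d,[.5931,-.0023,z]))
E
```

```text
[355.50200409 188.41343177]
[355.69414471 186.04613233]
```

View pics/s9.png

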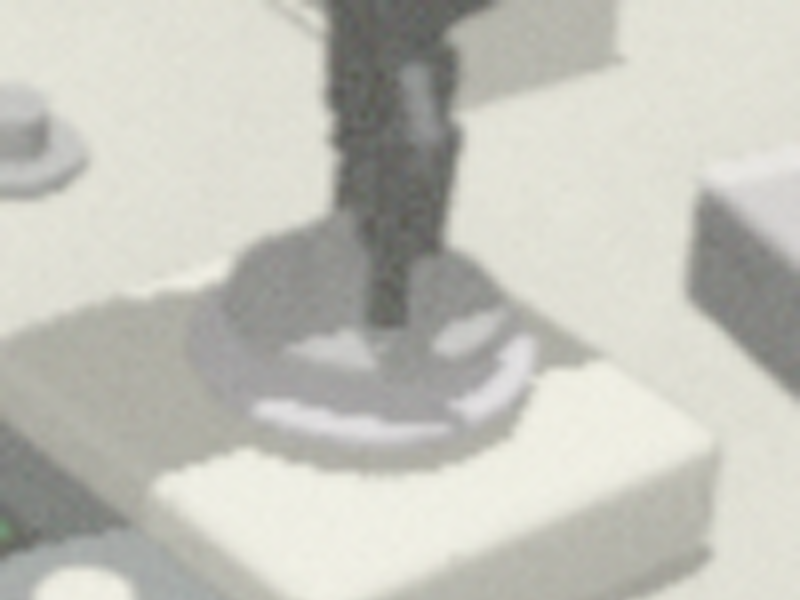

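>>> {"name": "apply_moves", "arguments": {
  "moves": [
    [[-1,0,-3,0],[0,0,-3,0],[0,0,-2,0],[0,0,-1,0],[0,0,-1,0],[0,0,-1,0],[0,0,-1,0],[0,0,-1,0],[0,0,0,0],[0,0,0,0]]
  ]
}}

```text
t: 19.8
ee_pos: [0.5923, -0.0024, 0.0564]
eef_rot: [0.818, 0.576, -0.011, -0.005]
wrist_force: [-2.2, 0.3, -4.3]
width: 0.0482
```

>>> {"name": "apply_moves", "arguments": {
  "moves": [
    [[0,0,-1,0],[0,0,-1,0],[0,0,-1,0],[0,0,0,0],[0,0,0,0],[0,0,0,0],[0,0,0,0],[0,0,0,0],[0,0,0,0],[0,0,0,0]]
  ]
}}

```text
t: 21.05
ee_pos: [0.5923, -0.0023, 0.0561]
eef_rot: [0.818, 0.576, -0.01, -0.004]
wrist_force: [-2.6, -0.6, -0.3]
width: 0.0478
```

>>> {"name": "apply_moves", "arguments": {
  "moves": [
    [[0,0,0,0],[0,0,0,0],[0,0,0,0],[0,0,0,0],[0,0,5,0],[0,0,10,0],[0,0,15,0],[0,0,20,0],[0,0,30,0],[0,0,30,0]]
  ],
  "hand": 75
}}

```text
t: 22.3
ee_pos: [0.5954, -0.0024, 0.1726]
eef_rot: [0.818, 0.576, -0.008, -0.003]
wrist_force: [0.5, 0.0, 1.0]
width: 0.0749
```

>>> {"name": "apply_moves", "arguments": {
  "moves": [
    [[-3,-12,0,0],[-6,-22,0,0],[-9,-32,0,0],[-11,-38,0,0],[-12,-40,-10,0],[-12,-40,-15,0],[-10,-36,-20,0],[-7,-25,-20,0],[-5,-14,-20,0],[-2,-4,-10,0]]
  ]
}}

```text
t: 23.55
ee_pos: [0.5126, -0.2767, 0.0772]
eef_rot: [0.818, 0.575, -0.006, -0.001]
wrist_force: [-0.2, 0.5, 0.8]
width: 0.0746
```

```bash
python3 - <<'E'
from h import *
o=bot.observe();print({k:np.round(v,4) for k,v in o.items() if k in("t","q","ee_pos","eef_rot")})
d=bot.read_camera("top");a=d["img"][100:220,250:410];cv2.imwrite("pics/t10.png",cv2.resize(cv2.convertScaleAbs(a,alpha=1.6),(800,600),interpolation=cv2.INTER_CUBIC))
d=bot.read_camera("side");cv2.imwrite("pics/s10.png",cv2.convertScaleAbs(d["img"],alpha=1.4))
E
```

```text
{'t': np.float64(23.55), 'q': array([-0.4889,  0.4396, -0.2079,  0.9301, -0.0102, -0.1432]), 'ee_pos': array([ 0.5126, -0.2767,  0.0772]), 'eef_rot': array([ 8.182e-01,  5.750e-01, -6.100e-03, -7.000e-04])}
```

View pics/t10.png

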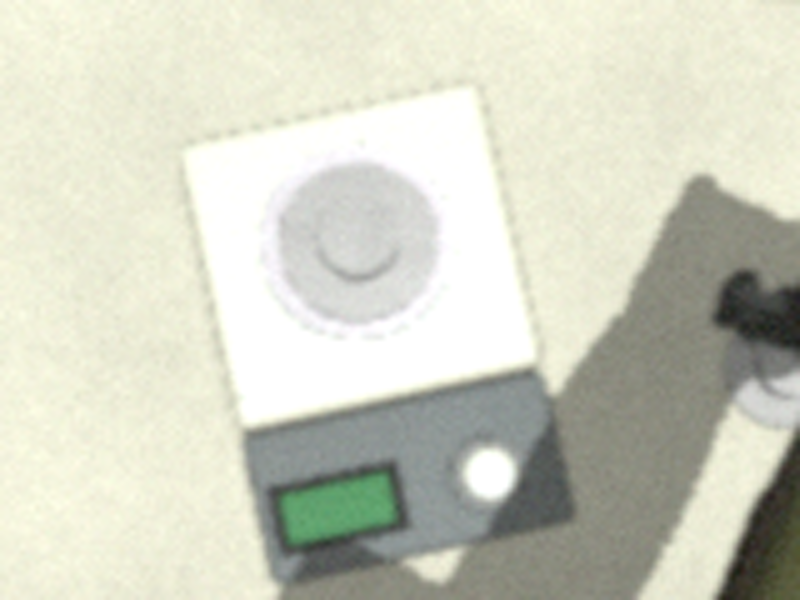

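View pics/s10.png

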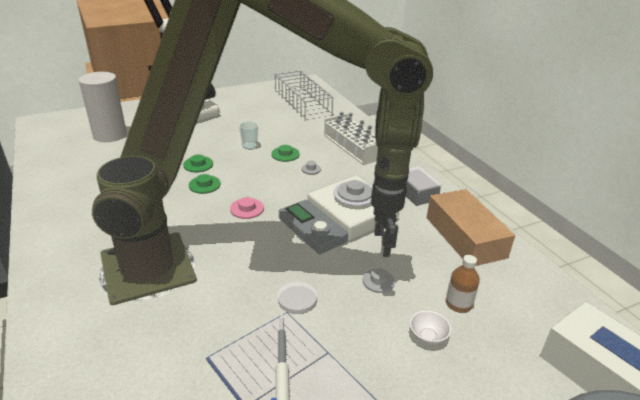

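```bash
cat >> h.py <<'E'
def disc(lum_lt,u,v,z,H=22,cam="top",d=None):
    d=d or bot.read_camera(cam);im=cv2.resize(d["img"],None,fx=4,fy=4,interpolation=cv2.INTER_CUBIC);L=cv2.GaussianBlur(im,(9,9),0).astype(float).mean(2)
    m=np.zeros(L.shape,bool);s=np.s_[(v-H)*4:(v+H)*4,(u-H)*4:(u+H)*4];m[s]=L[s]<lum_lt
    b=blob(m,u*4,v*4);P=np.array([ray(d,(p[0]-1.5)/4,(p[1]-1.5)/4,z)[:2]*1000 for p in b[3][:,0,:]])
    e=cv2.fitEllipse(P.astype(np.float32));return np.round(e[0],1),np.round(e[1],1),np.round(L[v*4,u*4])
E
python3 - <<'E'
from h import *
for t in(120,125,130,135): print(t,*disc(t,322,148,.085))
E
```

```text
120 [578.6  -6. ] [20.7 35.7] 131.0
125 [590.3  -3.1] [44.2 48.4] 131.0
130 [600.4   5. ] [61.3 67.1] 131.0
135 [596.1   0.6] [84.3 94. ] 131.0
```

```bash
python3 - <<'E'
from h import *
d=bot.read_camera("top")
for t in(136,137,138,139,140): print(t,*disc(t,321,148,.085,d=d,H=19))
E
```

```text
136 [594.9   1.2] [85.2 96.8] 133.0
137 [ 5.944e+02 -4.000e-01] [89.2 98. ] 133.0
138 [594.   -0.7] [90.8 99. ] 133.0
139 [593.2  -1. ] [92.8 99.7] 133.0
140 [592.4  -1.8] [96.  99.4] 133.0
```

Wide weight is on the pan, centred to about 1.5 mm (measured roughly (593,-1.5) against pan (593.8,-2.5)). In the side view the middle weight is at (379,280), with the fingers above it.

>>> {"name": "apply_moves", "arguments": {
  "moves": [
    [[1,-2,-10,0],[1,-2,-15,0],[1,0,-20,0],[0,0,-20,0],[0,0,-12,0],[0,0,-6,0],[0,0,-2,0],[0,0,0,0],[0,0,0,0],[0,0,0,0]]
  ],
  "hand": 66
}}

```text
t: 25.15
ee_pos: [0.5209, -0.2797, -0.0089]
eef_rot: [0.817, 0.577, -0.004, 0.003]
wrist_force: [-0.3, 0.7, -0.2]
width: 0.0661
```

>>> {"name": "apply_moves", "arguments": {
  "moves": [
    [[-3,-1,0,0],[-2,0,0,0],[0,0,-4,0],[0,0,-4,0],[0,0,-2,0],[0,0,-1,0],[0,0,0,0],[0,0,0,0],[0,0,0,0],[0,0,0,0]]
  ]
}}

```text
t: 26.4
ee_pos: [0.5159, -0.2809, -0.0202]
eef_rot: [0.817, 0.577, -0.004, 0.003]
wrist_force: [0.3, 0.5, 0.3]
width: 0.066
```

```bash
python3 - <<'E'
from h import *
d=bot.read_camera("side");a=d["img"][230:305,340:440];a=np.clip(255*(a/255.)**.6*1.25,0,255).astype(np.uint8);cv2.imwrite("pics/s11.png",cv2.resize(a,(800,600),interpolation=cv2.INTER_CUBIC))
E
```

```text
(no output)
```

View pics/s11.png

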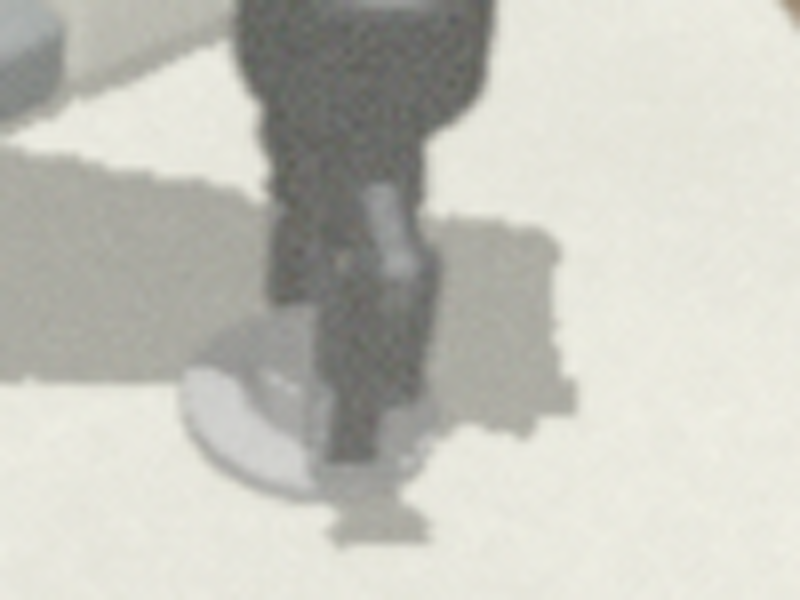

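The near fingertip is at about (384,287), above the foot in front of the hub, so the fingers straddle it. Closing and lifting.

>>> {"name": "apply_moves", "arguments": {
  "moves": [
    [[0,0,0,0],[0,0,0,0],[0,0,0,0],[0,0,0,0],[0,0,0,0],[0,0,0,0],[0,0,0,0],[0,0,0,0],[0,0,0,0],[0,0,0,0]]
  ],
  "hand": 25
}}

```text
t: 27.7
ee_pos: [0.516, -0.281, -0.0196]
eef_rot: [0.817, 0.577, -0.004, 0.004]
wrist_force: [-0.5, 0.5, 1.5]
width: 0.0399
```

>>> {"name": "apply_moves", "arguments": {
  "moves": [
    [[0,0,3,0],[0,0,5,0],[0,0,10,0],[0,0,15,0],[0,0,20,0],[0,0,25,0],[0,0,25,0],[0,0,20,0],[0,0,15,0],[0,0,5,0]]
  ]
}}

```text
t: 28.95
ee_pos: [0.5131, -0.2794, 0.132]
eef_rot: [0.817, 0.577, -0.004, 0.003]
wrist_force: [1.2, -0.5, -5.6]
width: 0.0398
```

>>> {"name": "apply_moves", "arguments": {
  "moves": [
    [[3,12,0,0],[6,22,0,0],[8,32,0,0],[10,38,0,0],[11,40,0,0],[11,40,0,0],[9,35,0,0],[7,22,0,0],[4,12,0,0],[1,3,0,0]]
  ]
}}

```text
t: 30.2
ee_pos: [0.5786, -0.0076, 0.1257]
eef_rot: [0.816, 0.578, -0.007, -0.003]
wrist_force: [0.9, -0.7, -5.3]
width: 0.04
```

>>> {"name": "apply_moves", "arguments": {
  "moves": [
    [[0,0,0,0],[0,0,0,0],[0,0,0,0],[0,0,0,0],[0,0,0,0],[0,0,0,0],[0,0,0,0],[0,0,0,0],[0,0,0,0],[0,0,0,0]]
  ]
}}

```text
t: 31.45
ee_pos: [0.5777, -0.0107, 0.1256]
eef_rot: [0.817, 0.576, -0.008, -0.003]
wrist_force: [-0.1, -0.5, -5.8]
width: 0.0403
```

>>> {"name": "apply_moves", "arguments": {
  "moves": [
    [[4,2,0,0],[6,3,0,0],[5,3,-3,0],[0,0,-8,0],[0,0,-7,0],[0,0,-5,0],[0,0,-2,0],[0,0,0,0],[0,0,0,0],[0,0,0,0]]
  ]
}}

```text
t: 32.7
ee_pos: [0.5934, -0.002, 0.0983]
eef_rot: [0.817, 0.576, -0.009, -0.003]
wrist_force: [-0.7, 0.3, -4.6]
width: 0.0402
```

```bash
python3 - <<'E'
from h import *
d=bot.read_camera("side");a=d["img"][150:225,310:410];a=np.clip(255*(a/255.)**.6*1.25,0,255).astype(np.uint8);cv2.imwrite("pics/s12.png",cv2.resize(a,(800,600),interpolation=cv2.INTER_CUBIC))
E
```

```text
(no output)
```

View pics/s12.png

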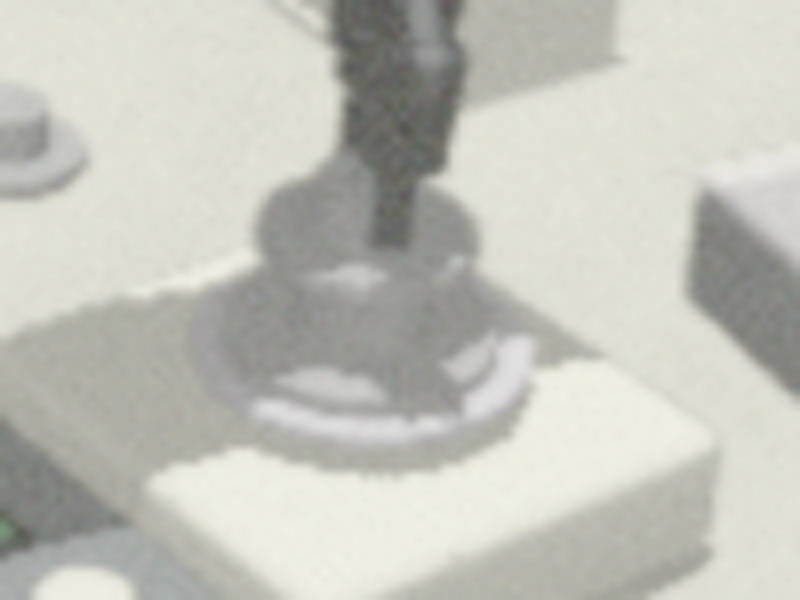

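Held middle weight spans columns 255–480 (centre about 367), roughly over pan centre 361. That is within 2 mm once I allow for its height. Lowering slowly.

>>> {"name": "apply_moves", "arguments": {
  "moves": [
    [[-1,0,-2,0],[0,0,-2,0],[0,0,-2,0],[0,0,-1,0],[0,0,-1,0],[0,0,-1,0],[0,0,-1,0],[0,0,-1,0],[0,0,0,0],[0,0,0,0]]
  ]
}}

```text
t: 34.0
ee_pos: [0.5926, -0.002, 0.0868]
eef_rot: [0.817, 0.576, -0.008, -0.003]
wrist_force: [0.5, -0.6, -6.4]
width: 0.04
```

>>> {"name": "apply_moves", "arguments": {
  "moves": [
    [[0,0,-1,0],[0,0,-1,0],[0,0,-1,0],[0,0,0,0],[0,0,0,0],[0,0,0,0],[0,0,0,0],[0,0,0,0],[0,0,0,0],[0,0,0,0]]
  ]
}}

```text
t: 35.25
ee_pos: [0.5926, -0.002, 0.0864]
eef_rot: [0.817, 0.576, -0.008, -0.002]
wrist_force: [-2.3, 0.4, 1.6]
width: 0.0399
```

>>> {"name": "apply_moves", "arguments": {
  "moves": [
    [[0,0,0,0],[0,0,0,0],[0,0,0,0],[0,0,0,0],[0,0,5,0],[0,0,10,0],[0,0,15,0],[0,0,20,0],[0,0,15,0],[0,0,5,0]]
  ],
  "hand": 66
}}

```text
t: 36.5
ee_pos: [0.5962, -0.002, 0.1631]
eef_rot: [0.817, 0.576, -0.004, -0.0]
wrist_force: [0.8, -1.3, -0.1]
width: 0.066
```

>>> {"name": "apply_moves", "arguments": {
  "moves": [
    [[0,12,0,0],[-1,22,0,0],[-1,32,0,0],[-1,38,0,0],[-1,40,-10,0],[-1,40,-15,0],[-1,36,-20,0],[0,24,-15,0],[0,12,-10,0],[0,3,-5,0]]
  ]
}}

```text
t: 37.75
ee_pos: [0.5855, 0.2703, 0.0825]
eef_rot: [0.817, 0.577, -0.006, -0.001]
wrist_force: [-0.5, -0.5, -0.8]
width: 0.0659
```

```bash
python3 - <<'E'
from h import *
o=bot.observe();print({k:np.round(v,4) for k,v in o.items() if k in("t","q","ee_pos","eef_rot")})
d=bot.read_camera("top");a=d["img"][100:220,200:360];cv2.imwrite("pics/t13.png",cv2.resize(cv2.convertScaleAbs(a,alpha=1.6),(800,600),interpolation=cv2.INTER_CUBIC))
d=bot.read_camera("side");a=d["img"][120:240,270:430];cv2.imwrite("pics/s13.png",cv2.resize(cv2.convertScaleAbs(a,alpha=1.4),(800,600),interpolation=cv2.INTER_CUBIC))
E
```

```text
{'t': np.float64(37.75), 'q': array([ 4.3220e-01,  5.3950e-01, -1.7500e-02,  1.0268e+00,  5.0000e-04,
        7.7280e-01]), 'ee_pos': array([0.5855, 0.2703, 0.0825]), 'eef_rot': array([ 0.8167,  0.577 , -0.0063, -0.0014])}
```

View pics/t13.png

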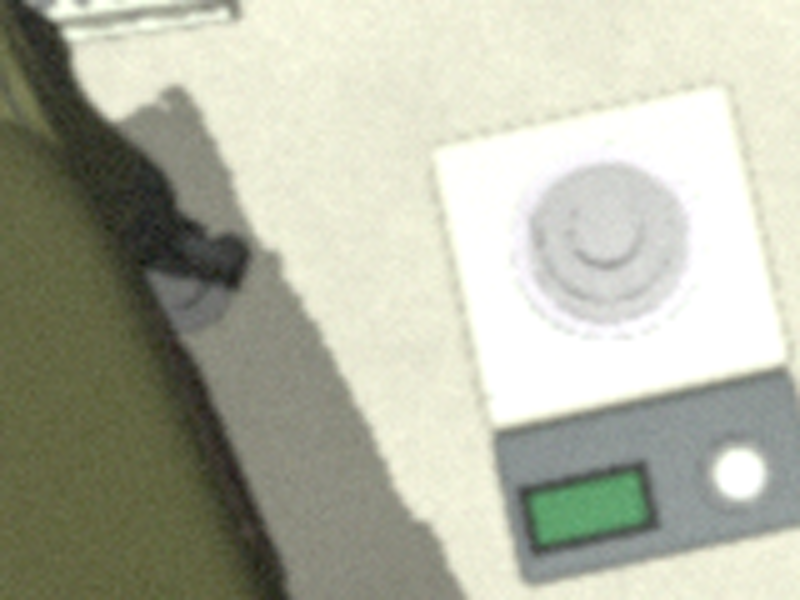

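View pics/s13.png

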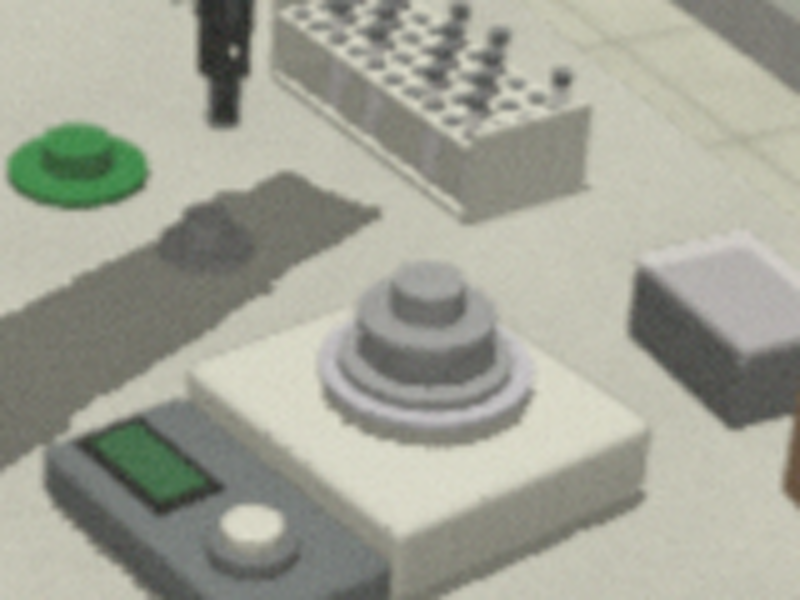

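Top and side views show the middle weight standing upright and concentric on the wide one (side crop at about (427,310)). Now the narrow weight, at about (311,168) in the side view.

>>> {"name": "apply_moves", "arguments": {
  "moves": [
    [[-1,3,-10,0],[-1,3,-15,0],[-1,1,-20,0],[-1,0,-20,0],[0,0,-12,0],[0,0,-6,0],[0,0,-2,0],[0,0,0,0],[0,0,0,0],[0,0,0,0]]
  ]
}}

```text
t: 39.1
ee_pos: [0.5841, 0.274, -0.0041]
eef_rot: [0.819, 0.574, -0.004, -0.001]
wrist_force: [0.5, -0.4, 0.2]
width: 0.0659
```

>>> {"name": "apply_moves", "arguments": {
  "moves": [
    [[0,2,0,0],[0,2,0,0],[0,0,-4,0],[0,0,-5,0],[0,0,-4,0],[0,0,-2,0],[0,0,0,0],[0,0,0,0],[0,0,0,0],[0,0,0,0]]
  ]
}}

```text
t: 40.35
ee_pos: [0.5843, 0.2784, -0.0198]
eef_rot: [0.819, 0.574, -0.004, -0.001]
wrist_force: [1.1, 0.2, 0.7]
width: 0.066
```

```bash
python3 - <<'E'
from h import *
d=bot.read_camera("side");a=d["img"][130:190,270:350];a=np.clip(255*(a/255.)**.5*1.25,0,255).astype(np.uint8);cv2.imwrite("pics/s14.png",cv2.resize(a,(800,600),interpolation=cv2.INTER_CUBIC))
E
```

```text
(no output)
```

View pics/s14.png

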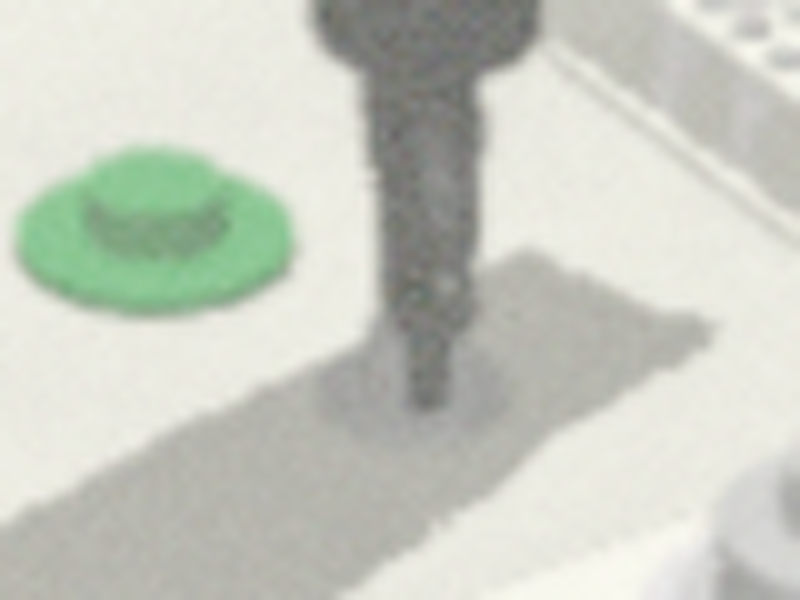

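>>> {"name": "apply_moves", "arguments": {
  "moves": [
    [[0,0,1,0],[0,0,0,0],[0,0,0,0],[0,0,0,0],[0,0,0,0],[0,0,0,0],[0,0,0,0],[0,0,0,0],[0,0,0,0],[0,0,0,0]]
  ],
  "hand": 18
}}

```text
t: 41.65
ee_pos: [0.5848, 0.2788, -0.0181]
eef_rot: [0.819, 0.574, -0.003, -0.001]
wrist_force: [0.1, -0.4, 0.7]
width: 0.0317
```

>>> {"name": "apply_moves", "arguments": {
  "moves": [
    [[0,0,3,0],[0,0,5,0],[0,0,10,0],[0,0,20,0],[0,0,25,0],[0,0,30,0],[0,0,30,0],[0,0,25,0],[0,0,20,0],[0,0,5,0]]
  ]
}}

```text
t: 42.9
ee_pos: [0.5813, 0.2771, 0.1621]
eef_rot: [0.819, 0.574, -0.005, -0.001]
wrist_force: [-0.8, 0.2, -3.3]
width: 0.0317
```

>>> {"name": "apply_moves", "arguments": {
  "moves": [
    [[0,-12,0,0],[1,-22,0,0],[1,-32,0,0],[1,-39,0,0],[2,-42,0,0],[1,-42,0,0],[1,-36,0,0],[1,-22,0,0],[0,-10,0,0],[0,-2,0,0]]
  ]
}}

```text
t: 44.15
ee_pos: [0.5791, -0.0037, 0.1526]
eef_rot: [0.821, 0.571, -0.014, -0.003]
wrist_force: [-0.3, 0.1, -3.6]
width: 0.0317
```

>>> {"name": "apply_moves", "arguments": {
  "moves": [
    [[0,0,0,0],[0,0,0,0],[0,0,0,0],[0,0,0,0],[0,0,0,0],[0,0,0,0],[0,0,0,0],[0,0,0,0],[0,0,0,0],[0,0,0,0]]
  ]
}}

```text
t: 45.4
ee_pos: [0.5789, -0.0008, 0.1523]
eef_rot: [0.819, 0.573, -0.014, -0.004]
wrist_force: [-0.4, 0.1, -2.6]
width: 0.0318
```

>>> {"name": "apply_moves", "arguments": {
  "moves": [
    [[4,-1,0,0],[5,-1,0,0],[5,0,-3,0],[0,0,-7,0],[0,0,-6,0],[0,0,-4,0],[0,0,-2,0],[0,0,0,0],[0,0,0,0],[0,0,0,0]]
  ]
}}

```text
t: 46.65
ee_pos: [0.5937, -0.003, 0.1284]
eef_rot: [0.819, 0.573, -0.015, -0.004]
wrist_force: [0.7, -0.4, -3.4]
width: 0.0321
```

```bash
python3 - <<'E'
from h import *
d=bot.read_camera("side");a=d["img"][150:225,310:410];a=np.clip(255*(a/255.)**.6*1.25,0,255).astype(np.uint8);cv2.imwrite("pics/s15.png",cv2.resize(a,(800,600),interpolation=cv2.INTER_CUBIC))
E
```

```text
(no output)
```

View pics/s15.png

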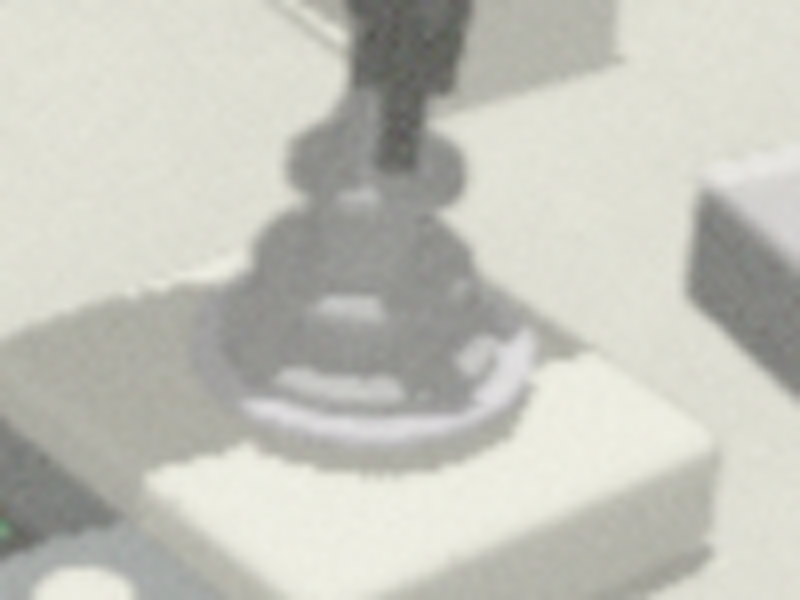

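Held narrow weight (columns 288–468, centre 378) is about 2 mm to the +x side of the stack. I'll correct by -2 mm and lower.

>>> {"name": "apply_moves", "arguments": {
  "moves": [
    [[-2,0,-2,0],[0,0,-2,0],[0,0,-2,0],[0,0,-1,0],[0,0,-1,0],[0,0,-1,0],[0,0,-1,0],[0,0,-1,0],[0,0,0,0],[0,0,0,0]]
  ]
}}

```text
t: 47.95
ee_pos: [0.5917, -0.003, 0.1168]
eef_rot: [0.819, 0.573, -0.014, -0.004]
wrist_force: [0.2, -0.7, -2.4]
width: 0.0319
```

>>> {"name": "apply_moves", "arguments": {
  "moves": [
    [[0,0,-1,0],[0,0,-1,0],[0,0,0,0],[0,0,0,0],[0,0,0,0],[0,0,0,0],[0,0,0,0],[0,0,0,0],[0,0,0,0],[0,0,0,0]]
  ]
}}

```text
t: 49.2
ee_pos: [0.5918, -0.003, 0.1163]
eef_rot: [0.819, 0.573, -0.014, -0.003]
wrist_force: [-1.2, 0.6, 0.2]
width: 0.032
```

Contact made and the load is transferred. Releasing and lifting.

>>> {"name": "apply_moves", "arguments": {
  "moves": [
    [[0,0,0,0],[0,0,0,0],[0,0,0,0],[0,0,0,0],[0,0,4,0],[0,0,10,0],[0,0,20,0],[0,0,20,0],[0,0,10,0],[0,0,2,0]]
  ],
  "hand": 66
}}

```text
t: 50.45
ee_pos: [0.5935, -0.003, 0.1869]
eef_rot: [0.819, 0.573, -0.012, -0.002]
wrist_force: [0.5, -0.4, -0.4]
width: 0.0662
```

>>> {"name": "apply_moves", "arguments": {
  "moves": [
    [[-15,-8,0,0],[-25,-15,0,0],[-30,-18,0,0],[-30,-18,0,0],[-20,-11,0,0],[-10,-5,0,0],[-3,-2,0,0],[0,0,0,0],[0,0,0,0],[0,0,0,0]]
  ],
  "hand": 0,
  "force": 40
}}

```text
t: 51.7
ee_pos: [0.4572, -0.0806, 0.1833]
eef_rot: [0.819, 0.574, -0.013, -0.003]
wrist_force: [0.4, -1.0, -0.6]
width: -0.0003
```

```bash
python3 - <<'E'
from h import *
d=bot.read_camera("top");a=d["img"][100:220,250:410];cv2.imwrite("pics/t16.png",cv2.resize(cv2.convertScaleAbs(a,alpha=1.6),(800,600),interpolation=cv2.INTER_CUBIC))
d=bot.read_camera("side");a=d["img"][120:240,270:430];cv2.imwrite("pics/s16.png",cv2.resize(cv2.convertScaleAbs(a,alpha=1.4),(800,600),interpolation=cv2.INTER_CUBIC))
E
```

```text
(no output)
```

View pics/s16.png

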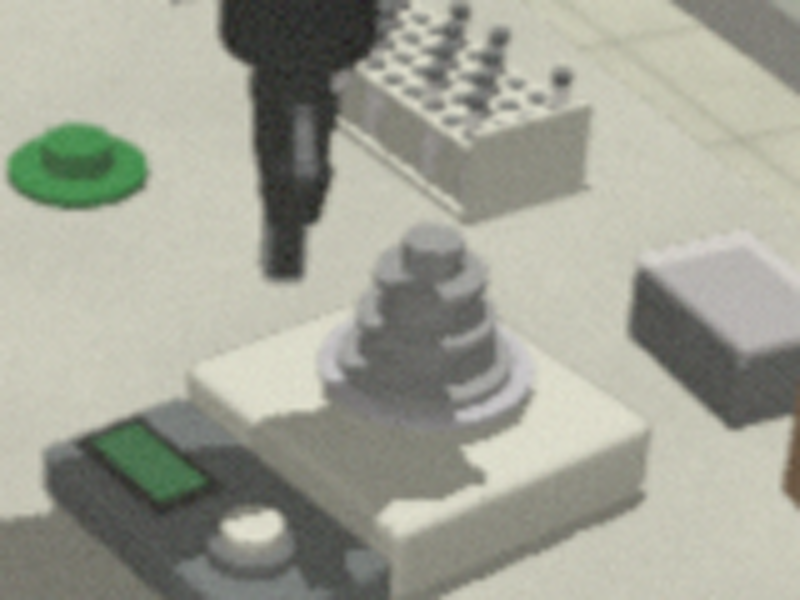

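The stack stands upright and concentric (side crop, x about 432, y 230–420). The shut fingertips are at about (326,176), above the button at about (321,226). Next I'll estimate the true tip height.

```bash
python3 - <<'E'
from h import *
d=bot.read_camera("side")
for z in (.18,.19,.2,.21,.22):print(z,proj(d,[.4572,-.0806,z]))
for z in (.04,.044,.048,.052,.056):print("btn",z,proj(d,[.448,-.0834,z]))
im=cv2.resize(d["img"],None,fx=4,fy=4,interpolation=cv2.INTER_CUBIC);L=im.astype(float).mean(2)
m=np.zeros(L.shape,bool);s=np.s_[215*4:236*4,308*4:335*4];m[s]=L[s]>120
b=blob(m,321*4,225*4);print("btn face px",(b[0]-1.5)/4,(b[1]-1.5)/4,b[2]/16)
E
```

```text
0.18 [325.66508639 185.58982043]
0.19 [325.80392896 182.25563263]
0.2 [325.94399394 178.89208971]
0.21 [326.08529754 175.49880229]
0.22 [326.22785626 172.07537406]
btn 0.04 [321.20731967 230.78857946]
btn 0.044 [321.25234726 229.60496883]
btn 0.048 [321.29752406 228.41743596]
btn 0.052 [321.34285082 227.22596132]
btn 0.056 [321.38832828 226.03052525]
btn face px 320.45010729613733 225.18884120171674 58.25
```

>>> {"name": "apply_moves", "arguments": {
  "moves": [
    [[-5,-1,-8,0],[-5,-1,-16,0],[0,0,-25,0],[0,0,-28,0],[0,0,-24,0],[0,0,-14,0],[0,0,-7,0],[0,0,-2,0],[0,0,0,0],[0,0,0,0]]
  ]
}}

```text
t: 53.1
ee_pos: [0.4436, -0.0828, 0.054]
eef_rot: [0.819, 0.574, -0.014, -0.004]
wrist_force: [-0.6, 0.0, 0.0]
width: -0.0001
```

>>> {"name": "apply_moves", "arguments": {
  "moves": [
    [[2,0,-4,0],[1,0,-5,0],[0,0,-5,0],[0,0,-3,0],[0,0,-1,0],[0,0,0,0],[0,0,0,0],[0,0,0,0],[0,0,0,0],[0,0,0,0]]
  ]
}}

```text
t: 54.35
ee_pos: [0.4479, -0.083, 0.0357]
eef_rot: [0.819, 0.574, -0.013, -0.003]
wrist_force: [-0.3, 0.9, 0.3]
width: 0.0001
```

```bash
python3 - <<'E'
from h import *
d=bot.read_camera("side");a=d["img"][165:255,280:400];cv2.imwrite("pics/s17.png",cv2.resize(cv2.convertScaleAbs(a,alpha=1.6),(800,600),interpolation=cv2.INTER_CUBIC))
E
```

```text
(no output)
```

View pics/s17.png

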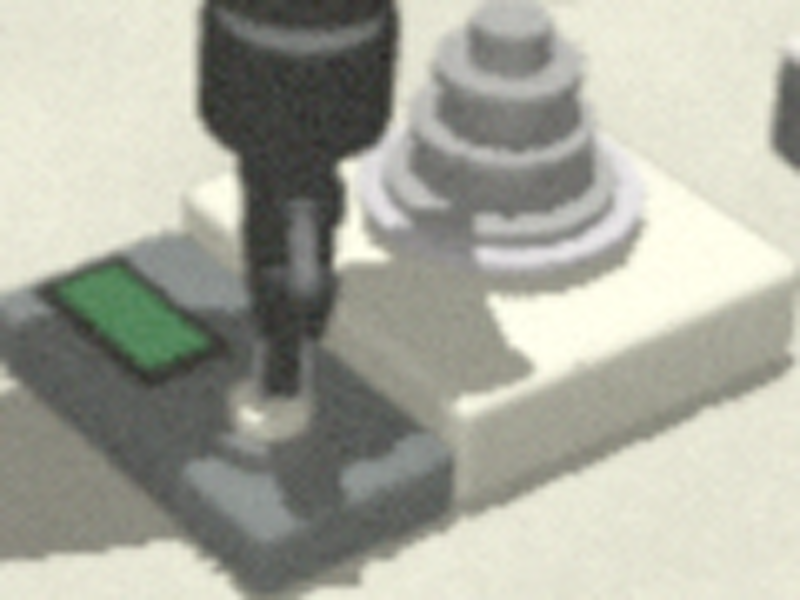

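The fingertip is right above the button (crop (283,390) against button (270,412)), clear of the stack. Pressing in small steps.

>>> {"name": "apply_moves", "arguments": {
  "moves": [
    [[-1,0,-2,0],[0,0,-2,0],[0,0,-2,0],[0,0,-2,0],[0,0,-2,0],[0,0,-1,0],[0,0,-1,0],[0,0,0,0],[0,0,0,0],[0,0,0,0]]
  ]
}}

```text
t: 55.65
ee_pos: [0.4472, -0.083, 0.0281]
eef_rot: [0.819, 0.574, -0.012, -0.002]
wrist_force: [-1.8, 0.8, 4.3]
width: 0.0002
```

>>> {"name": "apply_moves", "arguments": {
  "moves": [
    [[0,0,-2,0],[0,0,-3,0],[0,0,-3,0],[0,0,-4,0],[0,0,-4,0],[0,0,-4,0],[0,0,-4,0],[0,0,-4,0],[0,0,-4,0],[0,0,-4,0]]
  ]
}}

```text
t: 56.9
ee_pos: [0.4478, -0.0832, 0.0267]
eef_rot: [0.819, 0.574, -0.007, 0.004]
wrist_force: [-13.1, 2.7, 45.4]
width: 0.0
```

```bash
python3 - <<'E'
from h import *
d=bot.read_camera("side");a=d["img"][165:255,280:400];cv2.imwrite("pics/s18.png",cv2.resize(cv2.convertScaleAbs(a,alpha=1.6),(800,600),interpolation=cv2.INTER_CUBIC))
E
```

>>> {"name": "apply_moves", "arguments": {
  "moves": [
    [[0,0,2,0],[0,0,4,0],[0,0,8,0],[0,0,15,0],[0,0,20,0],[0,0,25,0],[-10,0,20,0],[-15,0,10,0],[-10,0,5,0],[0,0,0,0]]
  ]
}}

```text
t: 58.2
ee_pos: [0.4096, -0.0829, 0.1372]
eef_rot: [0.819, 0.574, -0.008, 0.002]
wrist_force: [0.0, 0.1, -0.7]
width: 0.0001
```

View pics/s18.png

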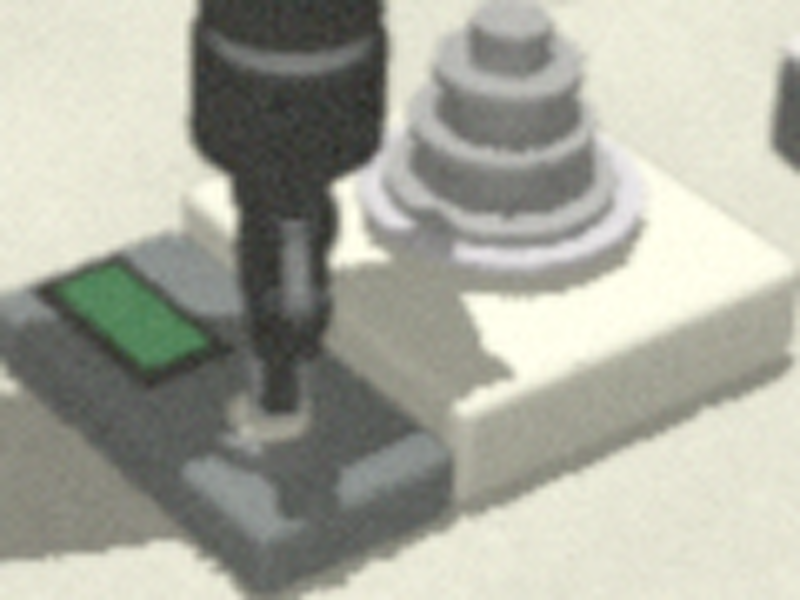

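The button is visibly lower while held (crop (268,420), fingertip on it), and the stack did not move. Final check now.

```bash
python3 - <<'E'
from h import *
o=bot.observe();print(o["t"],o["wrist_force"])
d=bot.read_camera("top");a=d["img"][100:220,250:410];A=cv2.resize(cv2.convertScaleAbs(a,alpha=1.5),(400,300),interpolation=cv2.INTER_CUBIC)
im=d["img"]
d2=bot.read_camera("side");a=d2["img"][150:255,270:410];B=cv2.resize(cv2.convertScaleAbs(a,alpha=1.4),(400,300),interpolation=cv2.INTER_CUBIC);cv2.imwrite("pics/f1.png",np.hstack([A,B]))
im=cv2.resize(d2["img"],None,fx=4,fy=4,interpolation=cv2.INTER_CUBIC);L=im.astype(float).mean(2)
m=np.zeros(L.shape,bool);s=np.s_[215*4:236*4,308*4:335*4];m[s]=L[s]>120
b=blob(m,321*4,225*4);print("btn face px",(b[0]-1.5)/4,(b[1]-1.5)/4,b[2]/16)
print("expected hub top px side",proj(d2,[.5938,-.0025,.162]),"top",proj(d,[.5938,-.0025,.162]))
E
```

```text
58.2 [ 0.02787209  0.0519663  -0.71463746]Traceback (most recent call last):
  File "<stdin>", line 8, in <module>
  File "h.py", line 12, in blob
    k=min(range(1,n),key=lambda i:np.hypot(*(c[i]-(u,v)))+(1e3 if s[i][4]<40 else 0))
ValueError: min() iterable argument is empty
```

View pics/f1.png

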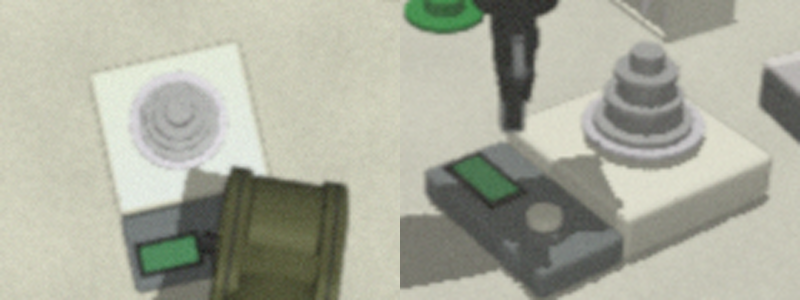

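The button is in shadow here, so I'll back the arm off and look again to confirm it came out.

>>> {"name": "apply_moves", "arguments": {
  "moves": [
    [[-10,15,10,0],[-10,30,10,0],[-10,40,10,0],[-5,45,10,0],[0,45,5,0],[0,35,0,0],[0,20,0,0],[0,8,0,0],[0,0,0,0],[0,0,0,0]]
  ]
}}

```text
t: 59.55
ee_pos: [0.3683, 0.166, 0.1844]
eef_rot: [0.818, 0.575, -0.009, 0.0]
wrist_force: [-0.1, -0.6, 0.2]
width: -0.0004
```

```bash
python3 - <<'E'
from h import *
d2=bot.read_camera("side");d=bot.read_camera("top")
A=cv2.resize(cv2.convertScaleAbs(d2["img"][205:245,300:350],alpha=1.4),(400,320),interpolation=cv2.INTER_CUBIC)
s=cv2.imread("pics/side0.png");B=cv2.resize(cv2.convertScaleAbs(s[205:245,300:350],alpha=1.4),(400,320),interpolation=cv2.INTER_CUBIC)
C=cv2.resize(cv2.convertScaleAbs(d["img"][118:178,284:359],alpha=1.5),(350,280),interpolation=cv2.INTER_CUBIC)
D=cv2.resize(cv2.convertScaleAbs(d2["img"][150:222,310:400],alpha=1.4),(450,280)[:2],interpolation=cv2.INTER_CUBIC)
cv2.imwrite("pics/f2.png",np.vstack([np.hstack([B,A]),np.hstack([C,D])]))
for n,i in(("before",s),("now",d2["img"])):
    L=cv2.resize(i,None,fx=4,fy=4,interpolation=cv2.INTER_CUBIC).astype(float).mean(2)
    m=np.zeros(L.shape,bool);q=np.s_[215*4:236*4,308*4:335*4];m[q]=L[q]>115
    if m.any():
        b=blob(m,321*4,225*4);print(n,(b[0]-1.5)/4,(b[1]-1.5)/4,b[2]/16)
o0=cv2.imread("pics/top0.png")
print("stack hub expected top",proj(d,[.5938,-.0025,.162]),"side",proj(d2,[.5938,-.0025,.162]))
E
```

```text
before 320.0004180602007 224.3586956521739 74.75
now 319.96942231075695 224.41264940239043 78.4375
stack hub expected top [320.6427052  143.14388675] side [357.50670382 166.85840544]
```

View pics/f2.png

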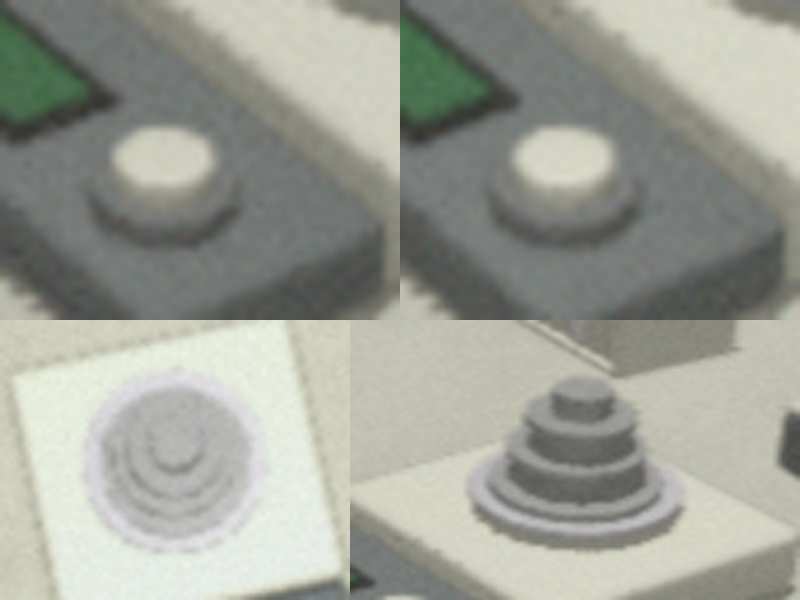

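Button centroid is (319.97,224.41) now and (320.00,224.36) before, so it is back out. I'll measure the centring of the top weight more carefully before handing in.

```bash
python3 - <<'E'
from h import *
d2=bot.read_camera("side");d=bot.read_camera("top")
def draw(cam,crop,f,name):
    y0,y1,x0,x1=crop;a=cam["img"][y0:y1,x0:x1].astype(float);a=np.clip((a-60)*2.4,0,255).astype(np.uint8)
    A=cv2.resize(a,None,fx=f,fy=f,interpolation=cv2.INTER_CUBIC)
    for r,z,c in((.017,.162,(0,0,255)),(.032,.142,(0,255,0)),(.040,.114,(255,0,0)),(.05,.086,(255,0,255))):
        P=np.array([(proj(cam,[.5938+r*np.cos(t),-.0025+r*np.sin(t),z])-(x0,y0)+.5)*f-.5 for t in np.linspace(0,6.283,80)])
        cv2.polylines(A,[P.astype(np.int32)],True,c,1)
    return A
cv2.imwrite("pics/f3.png",np.hstack([draw(d,(126,170,299,343),9,0),draw(d2,(158,202,334,378),9,0)]))
E
```

```text
(no output)
```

View pics/f3.png

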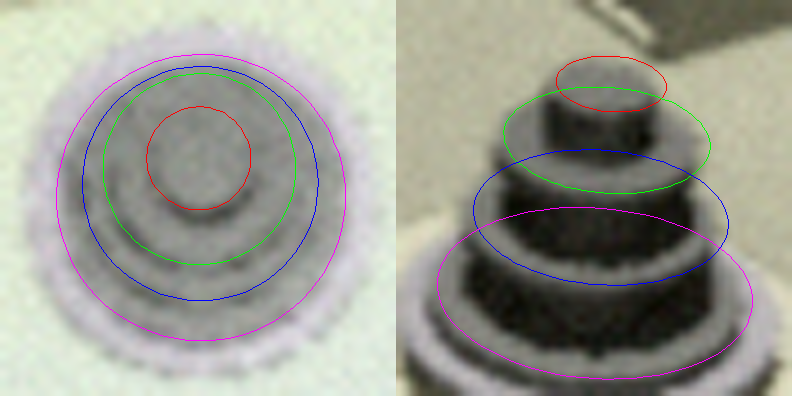

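Both overlays show all three tiers within about 1 px of their ideal outlines (3 mm or less), well inside 8 mm. Handing in.

```bash
python3 -c "
from bench import bot
print(bot.job_done(), bot.observe()['t'])"
```

```text
the job is handed in; nothing more can be done
the job is handed in; nothing more can be done
```

I stacked the three steel weights on the pan (wide, middle, narrow). Then I pressed the button to its stop, backed the arm away and handed the job in at about 60 s of the 72 s limit. The hand-in reports no verdict.

**Last checks**
- **Stack:** in both views it stands upright, and each weight is within about 3 mm of the pan's centre (limit 8 mm).
- **Button:** it stopped hard under about 45 N, which only the fingertips applied. It was visibly lower while held, and afterwards its image was back at the starting position within 0.1 px. I had no direct reading of its travel.
- **Glassware and dishes:** the arm never went near them, but I did not re-measure them at the end.

**What disagreed**
- **Height reading:** the reported TCP height was about 27 mm lower than the fingertips' true height. My first grasp of the wide weight therefore closed above its hub without touching it. From then on I set heights from contact force and the side camera.
- **Tool tilt:** the tool drifted to about 0.03 rad of tilt while carrying. The weights settled flat on release.

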